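# Lock the sample rotator's shaft and fit its keyed tube carriers

### The arm

A 7-joint arm with a two-finger parallel gripper is mounted at the origin on a cart in front of the work surface, level with it; the furniture and walls round the work are solid. World frame = base frame: x ahead of the robot, y to its left, z up, the work surface at z = 0. Lengths are in m, angles in rad, forces in N, time in s.
With the tool pointing down it reaches from about 0.4 to 0.85 m from the base axis. Payload 4.5 kg.
Tool frame: the origin (TCP) lies on the centre line of the jaws, within the pads' length; the fingertips stand 14 mm ahead of it and the grasp point (between the pads) lies 5 mm behind it (r.tcp_to_tips is the z of the fingertips in the tool frame, in m); z points along the fingers, y is the direction in which the jaws open and shut (so a half turn about z gives the same grasp; the last joint's range is limited). The gripper opens to 88 mm and grips with 3 to 60 N. Pads are 18 mm wide; open, the fingers measure 123 mm over their backs; the gripper's body (75 mm by 187 mm) begins 45 mm behind the grasp point.
Start: joints at [1.229, 0.689, -0.195, 1.565, 0.157, 0.902, -0.215], TCP at [0.229, -0.581, 0.253] pointing down, gripper open.
Joint ranges: [-3.01, 3.01], [-0.46, 2.08], [-1.47, 1.51], [0.13, 2.56], [-1, 4.14], [0.04, 2.09], [-2.66, 2.66]. Speed limits (rad/s): [2.57, 2.57, 3.14, 3.14, 3.14, 3.14, 3.14].

### API

Orientations are given as a unit quaternion [x, y, z, w].
In Python, from plant import r, viewer gives the robot as it stands.
- The arm moves only by the shell command python3 -m inch 'ROWS' [FORCE]. ROWS is JSON, a list of rows, each a list of 3 entries, a list of its own where there are three numbers: the closure, from 0 (fully open) to 1 (shut), then the shift along the tool's x, y, z in cm, then the turn about the tool's z in degrees. In form: [[fingers, [x, y, z], yaw], ...]. A call has 1 to 20 rows; each row is the pose to reach, as a shift and turn from the pose commanded when the call began, along the tool's axes at that moment; what a row does not reach only later rows make up. A row lasts 1/10 s, in which the tool goes at most 50 mm and 8.59 degrees, less where a joint would pass 70% of its speed; a pose out of reach is approached as far as the arm can. A call with a gripper value outside its range is refused whole. The fingers move at their own pace and stop on an object; FORCE is the grip in N (left out, the last holds). Time passes only in rows, so rows that repeat a pose let the fingers close. It gives the time, the measured TCP pose, the force and the opening at its end, in the units of the state.
- r.get_state(): the state, without advancing time (a new reading comes with each control period).
- viewer.snapshot(name): name is "scene" or "top" or "wrist"; returns the picture (400x640x3 uint8, red, green, blue); there is no depth.
- viewer.camera_params(name): a dict with "intrinsics" (3x3 intrinsics, pixels), "world_to_cam" (4x4, takes a point from world to camera coordinates). Camera axes: x right, y up, looking along -z (the intrinsics and any distortion apply to the point x, -y, -z); pixel columns grow to the right and rows downward; lengths in m; the calibration is good to about 2 mm. A picture is of the moment at which its call begins: read the wrist's pose just before it. camera_params takes no time and is no camera call; for the wrist camera it gives the pose at the moment of the call.
- r.finish_job(): hands the job in, once; it reports no verdict.
Trained networks look in the newest picture that a camera, given by its name, has taken for a name from the list of things; names that differ only in an ending like _2 or _b are one class to them, and where a whole thing is asked for, a point or a joint stands for the part that bears it (a point fixed in the world has none). Each returns a list of dicts, best first, with "p" (0 to 1); they miss things now and then, are a little off and sometimes report something else, mostly with a low value. They report only what shows in the picture. A call takes as long as a camera call.
- viewer.outline_of(camera, name): "pixels" (400x640 bool, what is visible of it) and "bbox" ([left, top, width, height] in pixels, round what is visible of it).
The state is a dict: "clock": time; "q": joint angles; "qd": joint speeds; "joint_torque": joint torques, N m; "tool_pos": TCP position; "eef_rot": TCP orientation; "contact_force": force on the tool from outside, world axes, zero at the start; "moment": the same for the moment, N m; "opening": opening from 0.0 (shut) to 1.0 (fully open).
Only numpy, scipy, OpenCV 4.12 (cv2) and the standard library are available. Lean on these libraries where they do the work, as an engineer would, in place of code of your own. Each camera call takes 0.05 s, during which the arm holds its last target.

### The job

Get the sample rotator ready for a run: stand the lock pin in the bore on top of the housing and turn the shaft with its lever until the hidden cross-hole lines up and the pin goes fully home, which locks the shaft with its key slot facing up. Then lay the loose key down in the slot and slide every tube carrier that is on the bench onto the shaft, keyway over the key, until it is completely on the shaft. Do not disturb the sample cup and the dropper bottle.

Things in the scene. Friction and masses are not known exactly. Their poses are not given: they have to be found in the camera images.
- rotator: sample rotator, a fixed bench unit: white housing 80 x 50 x 142 mm (x, y, z) on a grey foot 100 x 90 x 10 mm. Origin at the underside, straight below the lock bore; z up. Its horizontal shaft runs along y, axis 100 mm above the worktop: the free (working) end points to -y, the lever is on the +y side. All points on the rotator have these axes
- lock_bore (a point): centre of the mouth of the vertical lock bore, 15.4 mm wide, in the flat housing top, 152 mm above the worktop and 52 mm above the shaft axis. Unseen inside is a 48 mm drum on the shaft with one cross-hole: a pin put in the bore first rests on the drum, 60 mm too high, and drops through by its own weight when the hole is turned under the bore; the shaft is then locked (4 degrees of play)
- lever_knob (a point): centre of the black ball knob, 28 mm, on the lever that turns the shaft; it moves on a circle of 90 mm radius about the shaft axis, 110 mm to the +y side of the bore. It starts leaning to the rotator's -x side (to the robot) and must go up and over to +x by 0.35 to 0.9 rad until the hole lines up, at a lever angle that varies. Friction about 2 N at the ball; it stays put; end stop 0.6 rad past the hole
- pin_head (a point): lock pin: steel shank 14 mm diameter, 88 mm long, round tip, then a collar 26 mm diameter x 4 mm, then a black round grip 22 mm diameter, 30 mm high. This point is the centre of the grip, 107 mm above the tip and 19 mm above the collar's underside; z runs up the pin. Starts upright in a stand. Home in the bore, this point is 19 mm above lock_bore
- pin_stand_hole0 (a point): mouth of the hole in the fixed aluminium pin stand, a block 70 x 70 x 65 mm high; the lock pin stands in it 55 mm deep
- key_mid (a point): centre of the loose steel key, a plain bar 11 mm wide (x), 124 mm long (y), 16 mm high (z); it lies on the worktop on its 11 mm side
- key_seat (a point): fixed to the rotator: where the centre of the key is once seated in the shaft's key slot. The slot runs along y, faces straight up only when the shaft is locked by the pin, is 13.4 mm wide, 126 mm long and 8 mm deep, closed at both ends; the seated key stands 8 mm proud of the shaft
- shaft_end (a point): fixed to the rotator: centre of the free end of the shaft, 100 mm above the worktop. The shaft is 32 mm in diameter, its last 8 mm taper to 23 mm; it runs from here along +y for 140 mm to the shoulder
- shaft_shoulder (a point): fixed to the rotator: centre of the face of the shoulder (44 mm diameter) on the shaft axis against which the carriers stop, 140 mm from the free end and 60 mm from the lock bore's axis
- carrier_1_mid (a point): tube carrier 1 (may be absent; all alike): white block 60 mm wide (x), 40 mm along its bore (y), 64 mm high (z) with a steel base plate, four grey ears 9 mm high on top; this point is the block's centre, on the axis of its bore, 32 mm above its underside. The 36 mm bore runs through along y, with a keyway 15 mm wide at its top, up to 26 mm above the axis. Same from both ends; stands upright, keyway up
- carrier_1: the same tube carrier 1: origin at the centre of its underside
- carrier_2_mid (a point): tube carrier 2 (may be absent; all alike): white block 60 mm wide (x), 40 mm along its bore (y), 64 mm high (z) with a steel base plate, four grey ears 9 mm high on top; this point is the block's centre, on the axis of its bore, 32 mm above its underside. The 36 mm bore runs through along y, with a keyway 15 mm wide at its top, up to 26 mm above the axis. Same from both ends; stands upright, keyway up
- carrier_2: the same tube carrier 2: origin at the centre of its underside
- carrier_3_mid (a point): tube carrier 3 (may be absent; all alike): white block 60 mm wide (x), 40 mm along its bore (y), 64 mm high (z) with a steel base plate, four grey ears 9 mm high on top; this point is the block's centre, on the axis of its bore, 32 mm above its underside. The 36 mm bore runs through along y, with a keyway 15 mm wide at its top, up to 26 mm above the axis. Same from both ends; stands upright, keyway up
- carrier_3: the same tube carrier 3: origin at the centre of its underside
- cup: sample cup with red screw cap, 55 mm diameter, 58 mm high, a bystander; origin at its underside
- dropper: dropper bottle, 29 mm diameter, 79 mm high, a bystander; origin at its underside

How it is judged:
By the outcome, as a careful person would: the job done as asked, in the order asked, and still so for the second after the job is handed in, with the robot touching nothing.
Of carrier_1, carrier_2, carrier_3 only 2 to 3 are there at a start; the rules pass over those that are not, and their reading is None.
At some moment in a run one of carrier_1, carrier_2, carrier_3 may be knocked a few centimetres aside while the robot is not near it.
It also fails if it takes over 210 s, if anything falls off the work surface, if the arm or the gripper's body presses on something with over 40 N, if the wrist force passes 120 N, or if a joint passes its speed limit or range.

## Working session

There is one attempt and no reset: what is moved stays moved. The work goes in short steps, Python scripts to look and compute and a shell command to move; the robot and the scene stay as the last step left them, time stands still between calls to the robot, and variables do not carry over. Pictures are saved under pics/ and viewed, and the job is handed in when it is done.

```bash
ls -la; mkdir -p pics; cat > h.py <<'E'
import numpy as np, cv2, json
from plant import r, viewer
from scipy.spatial.transform import Rotation as R
def snap(cam,fn):
    im=viewer.snapshot(cam); cv2.imwrite('pics/'+fn,im[:,:,::-1]); return im
def proj(cam,P):
    c=viewer.camera_params(cam);K=np.array(c['intrinsics']);T=np.array(c['world_to_cam'])
    P=np.atleast_2d(P); p=P@T[:3,:3].T+T[:3,3]; p=p*[1,-1,-1]; u=p@K.T; return u[:,:2]/u[:,2:]
def ray(cam,uv):
    c=viewer.camera_params(cam);K=np.array(c['intrinsics']);T=np.array(c['world_to_cam'])
    d=np.linalg.inv(K)@[uv[0],uv[1],1]; d=d*[1,-1,-1]; d=T[:3,:3].T@d; o=-T[:3,:3].T@T[:3,3]; return o,d
def atz(cam,uv,z):
    o,d=ray(cam,uv); return o+d*(z-o[2])/d[2]
def st():
    s=r.get_state(); print('t',round(s['clock'],2),'pos',np.round(s['tool_pos'],4),'q',np.round(s['eef_rot'],3),'F',np.round(s['contact_force'],1),'op',round(s['opening'],3)); return s
def rows(target,yaw=None):
    # shift in tool axes (cm)
    s=r.get_state(); Rm=R.from_quat(s['eef_rot']).as_matrix(); print('shift cm',np.round(Rm.T@(np.array(target)-s['tool_pos'])*100,2))
E
python3 - <<'E'
from h import *
s=st(); print(R.from_quat(s['eef_rot']).as_matrix().round(3)); print(s['q'], r.tcp_to_tips)
for c in ['scene','top','wrist']:
    snap(c,c+'0.png'); p=viewer.camera_params(c); print(c,[k for k in p]); print(np.round(p['intrinsics'],1),np.round(p['world_to_cam'],3))
E
```

```text
total 12
drwxr-xr-x  3 agent agent 4096 Dec  7 13:21 .
drwxr-xr-x 23 root  root  4096 Dec  7 13:21 ..
drwxr-xr-x  2 agent agent 4096 Dec  7 13:21 pics
t 0.0 pos [ 0.2291 -0.5808  0.2519] q [ 0.982  0.187 -0.    -0.001] F [ 0.6 -0.6  0.1] op 1.001
[[ 0.93   0.367 -0.001]
 [ 0.367 -0.93   0.002]
 [-0.    -0.002 -1.   ]]
[ 1.22879869  0.69000312 -0.19449586  1.56633422  0.15731979  0.9025395
 -0.21512798] 0.014
scene ['intrinsics', 'world_to_cam']
[[447.6   0.  323.3]
 [  0.  447.6 203.2]
 [  0.    0.    1. ]] [[-0.543 -0.839  0.012  0.266]
 [ 0.347 -0.211  0.914 -0.321]
 [-0.764  0.501  0.406 -0.816]
 [ 0.     0.     0.     1.   ]]
top ['intrinsics', 'world_to_cam']
[[373.9   0.  318.6]
 [  0.  373.9 201. ]
 [  0.    0.    1. ]] [[-2.000e-02 -1.000e+00  6.000e-03 -1.000e-03]
 [ 9.940e-01 -1.900e-02  1.080e-01 -5.830e-01]
 [-1.080e-01  8.000e-03  9.940e-01 -1.004e+00]
 [ 0.000e+00  0.000e+00  0.000e+00  1.000e+00]]
wrist ['intrinsics', 'world_to_cam']
[[318.9   0.  317.6]
 [  0.  318.9 197.7]
 [  0.    0.    1. ]] [[ 0.368 -0.93  -0.001 -0.624]
 [ 0.883  0.35  -0.314  0.044]
 [ 0.293  0.115  0.949 -0.391]
 [ 0.     0.     0.     1.   ]]
```

View pics/scene0.png

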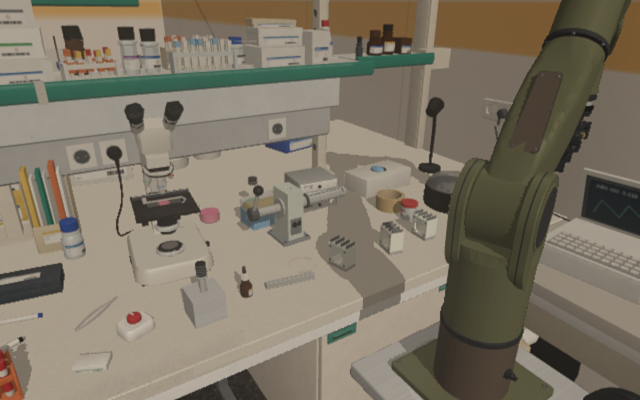

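View pics/top0.png

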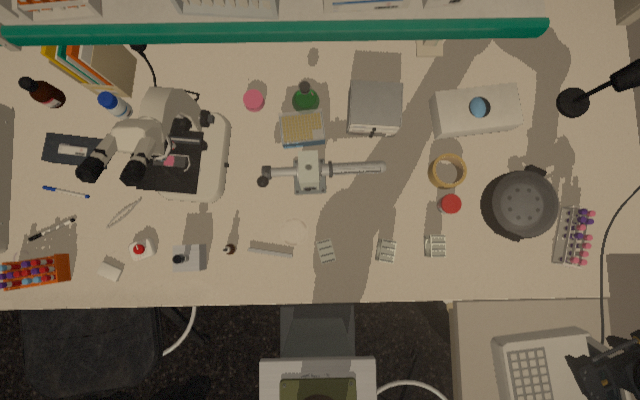

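The top view shows three carriers (about 326,250; 387,250; 435,245). It also shows the key (270,250), the pin in its stand (180,258), the dropper (229,249), the cup (450,203) and the rotator (310,170), with its shaft to the right and its knob at (263,180). Next I'll measure these.

```bash
python3 - <<'E'
from h import *
import pickle
out={}
snap('top','t1.png')
for n in ['rotator','lever_knob','pin_head','pin_stand_hole0','key_mid','carrier_1','cup','dropper','shaft_end','lock_bore']:
  for cam in (['top','scene'] if n in('lever_knob','pin_head','key_mid','carrier_1','rotator') else ['top']):
    if cam=='scene' : viewer.snapshot('scene')
    try: o=viewer.outline_of(cam,n)
    except Exception as e: print(n,cam,e); continue
    for d in o:
        ys,xs=np.nonzero(d['pixels']); 
        print(n,cam,round(d['p'],2),d['bbox'],xs.mean().round(1),ys.mean().round(1))
    out[n,cam]=o
    if cam=='scene': viewer.snapshot('top')
pickle.dump(out,open('o.pkl','wb'))
st()
E
```

```text
rotator top 0.69 [256.3, 150.5, 128.2, 45.2] 316.7 171.4
rotator scene 0.62 [245.9, 181.0, 100.6, 63.9] 289.6 210.0
lever_knob top 0.72 [374.1, 238.5, 21.5, 25.4] 385.0 250.2
lever_knob top 0.63 [255.8, 166.3, 15.0, 23.6] 264.4 176.0
lever_knob scene 0.63 [247.7, 187.2, 13.7, 34.9] 255.1 204.8
lever_knob scene 0.59 [245.5, 182.4, 98.8, 66.4] 290.4 210.2
pin_head top 0.5 [173.4, 253.4, 13.2, 12.8] 179.4 257.8
pin_head scene 0.66 [195.5, 260.1, 15.2, 31.2] 201.2 274.5
pin_stand_hole0 top 0.94 [171.8, 241.5, 36.1, 29.8] 190.1 256.9
key_mid top 0.71 [248.7, 246.5, 45.7, 10.9] 273.3 252.5
key_mid top 0.53 [173.7, 244.5, 32.8, 26.9] 190.6 257.1
key_mid scene 0.56 [262.2, 273.8, 54.8, 18.9] 289.7 280.2
carrier_1 top 0.76 [424.0, 237.0, 24.8, 20.4] 434.4 245.6
carrier_1 top 0.69 [376.5, 237.7, 18.9, 23.8] 385.3 250.2
carrier_1 top 0.63 [320.2, 237.9, 15.5, 24.7] 325.7 250.5
carrier_1 top 0.46 [250.3, 247.9, 43.3, 6.6] 269.9 251.9
carrier_1 scene 0.98 [327.4, 240.0, 26.3, 34.5] 341.9 253.6
carrier_1 scene 0.82 [409.7, 212.9, 26.9, 30.7] 423.6 225.3
carrier_1 scene 0.69 [248.1, 187.2, 13.4, 34.9] 254.8 204.8
carrier_1 scene 0.68 [378.5, 221.8, 26.3, 34.6] 391.6 238.1
carrier_1 scene 0.51 [239.7, 266.6, 12.4, 30.6] 245.3 284.0
cup top 0.66 [435.2, 193.0, 27.7, 21.5] 448.6 203.2
shaft_end top 0.63 [220.8, 244.4, 18.1, 10.5] 229.1 248.5
shaft_end top 0.57 [257.7, 145.7, 129.7, 46.8] 316.1 171.4
t 1.45 pos [ 0.2294 -0.5814  0.2527] q [0.982 0.187 0.    0.   ] F [0.3 0.  0.6] op 1.007
```

```bash
python3 - <<'E'
import cv2
im=cv2.imread('pics/top0.png')
cv2.imwrite('pics/c1.png',cv2.resize(im[140:280,160:320],None,fx=5,fy=4.2,interpolation=cv2.INTER_CUBIC)[:600,:800])
cv2.imwrite('pics/c2.png',cv2.resize(im[140:280,300:460],None,fx=5,fy=4.2,interpolation=cv2.INTER_CUBIC)[:600,:800])
E
```

```text
(no output)
```

View pics/c1.png

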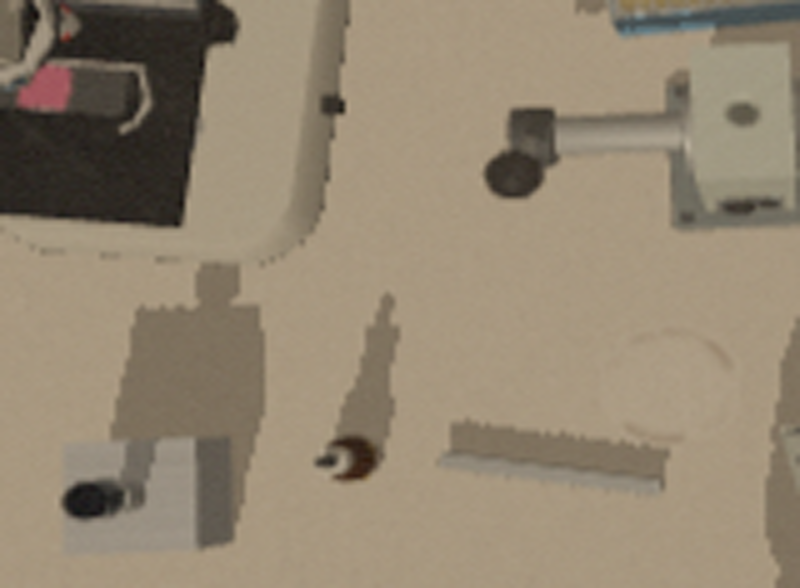

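View pics/c2.png

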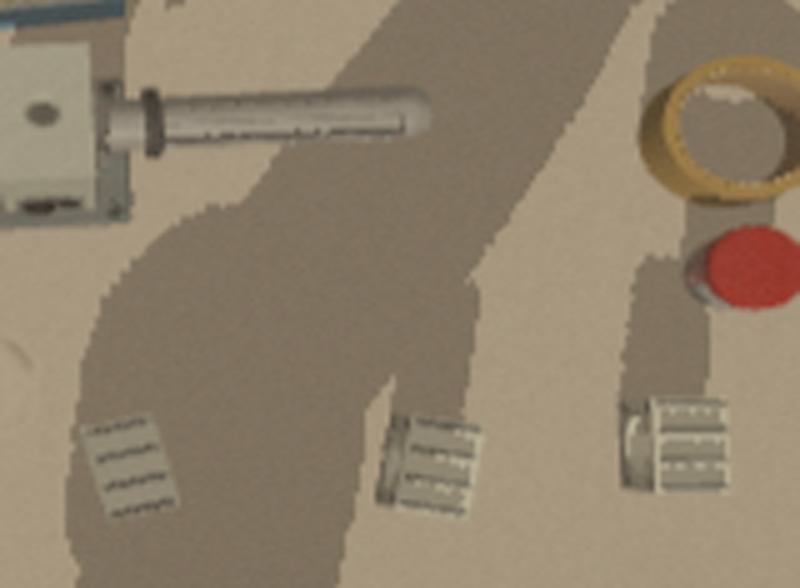

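```bash
python3 - <<'E'
from h import *
f1=lambda p:(160+p[0]/5,140+p[1]/4.2)
f2=lambda p:(300+p[0]/5,140+p[1]/4.2)
bore=atz('top',f1((742,113)),.152); print('bore',bore.round(4))
for n,p in dict(end=(428,112),sh=(165,124)).items(): print(n,atz('top',f2(p),.112).round(4))
print('housing top corners',[atz('top',f1(p),.152).round(4) for p in [(693,45),(797,42),(800,210),(710,208)]])
print('key',[atz('top',f1(p),.016).round(4) for p in [(445,460),(662,487)]])
print('pin',atz('top',f1((88,499)),.132).round(4))
for z in (.12,.15,.18): print('knob',atz('top',f1((514,174)),z).round(4))
for n,c in dict(A=[(83,433),(150,413),(179,502),(108,520)],B=[(411,415),(480,428),(467,517),(395,505)],C=[(655,400),(727,400),(729,492),(653,492)]).items():
    q=np.array([atz('top',f2(p),.072) for p in c]); e=q[0]+q[1]-q[2]-q[3]
    print(n,q.mean(0).round(4),'yaw of x dir',np.degrees(np.arctan2(e[1],e[0])).round(1),np.linalg.norm(e)/2)
print('cup',atz('top',(450.5,203),.058),'drop',atz('top',f1((345,458)),.05))
E
```

```text
bore [0.6552 0.012  0.152 ]
end [ 0.6602 -0.1866  0.112 ]
sh [ 0.6553 -0.0506  0.112 ]
housing top corners [array([0.6965, 0.0356, 0.152 ]), array([ 0.6973, -0.016 ,  0.152 ]), array([ 0.5971, -0.0155,  0.152 ]), array([0.5991, 0.0286, 0.152 ])]
key [array([0.4533, 0.1827, 0.016 ]), array([0.4333, 0.0628, 0.016 ])]
pin [0.4362 0.3369 0.132 ]
knob [0.6263 0.1291 0.12  ]
knob [0.6214 0.1249 0.15  ]
knob [0.6164 0.1206 0.18  ]
A [ 0.446 -0.029  0.072] yaw of x dir 13.3 0.05626971940631715
B [ 0.4433 -0.1909  0.072 ] yaw of x dir -10.1 0.05615607953299343
C [ 0.4532 -0.3245  0.072 ] yaw of x dir -3.1 0.05726284199160778
cup [ 0.56801322 -0.36864812  0.058     ] drop [0.45624293 0.23013746 0.05      ]
```

```bash
python3 -m inch '[[0,[2,-1,-2],-3],[0,[6,-4,-5],-10],[0,[10,-6.5,-8],-18],[0,[15,-10,-10],-26],[0,[20,-13,-10],-34],[0,[25,-16,-10],-42],[0,[30,-19.5,-10],-50],[0,[34,-22,-10],-58],[0,[38,-25,-10],-65],[0,[39.2,-25.5,-10],-68.5],[0,[39.2,-25.5,-10],-68.5],[0,[39.2,-25.5,-10],-68.5]]'; python3 - <<'E'
from h import *
s=st();print(R.from_quat(s['eef_rot']).as_matrix().round(3),np.round(s['q'],2))
snap('wrist','w1.png')
E
```

```text
clock: 2.65
tool_pos: [0.5017, -0.1978, 0.3529]
eef_rot: [0.705, 0.709, 0.001, 0.0]
contact_force: [-1.2, 0.6, 0.0]
opening: 1.001
t 2.65 pos [ 0.5017 -0.1978  0.3529] q [0.705 0.709 0.001 0.   ] F [-1.2  0.6  0. ] op 1.001
[[-0.005  1.     0.001]
 [ 1.     0.005  0.001]
 [ 0.001  0.001 -1.   ]] [ 0.65  0.5  -0.57  1.67  0.3   1.06 -0.02]
```

View pics/w1.png

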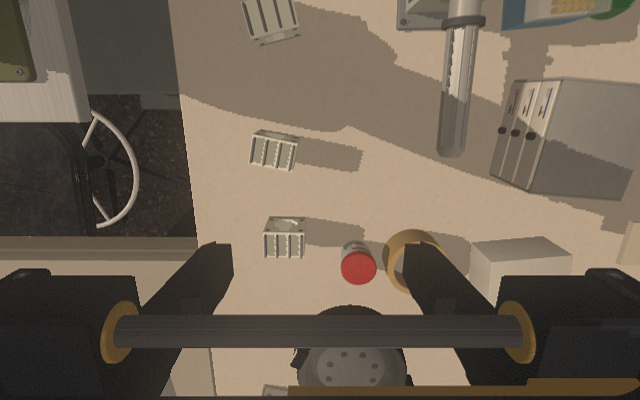

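The wrist view shows carriers at (270,20), (273,150) and (285,240), the cup at (358,265), and the shaft running from (465,20) down to (451,153).

```bash
python3 - <<'E'
from h import *
for uv in [(317,100),(317,150),(317,200),(317,230)]:
  print(uv,[ (atz('wrist',uv,z)-r.get_state()['tool_pos']).round(3)[:2] for z in (.12,.1,.0)])
print(ray('wrist',(317,200)))
for d in viewer.outline_of('wrist','carrier_1'): 
  ys,xs=np.nonzero(d['pixels']); print(d['p'],d['bbox'],xs.mean(),ys.mean())
print('shaft end',atz('wrist',(451,153),.1))
for p in [(273,146),(285,235)]: print(atz('wrist',p,.07))
E
```

```text
(317, 100) [array([-0.001,  0.073]), array([-0.001,  0.073]), array([-0.002,  0.071])]
(317, 150) [array([-0.001,  0.018]), array([-0.001,  0.015]), array([-0.002, -0.002])]
(317, 200) [array([-0.001, -0.042]), array([-0.001, -0.049]), array([-0.002, -0.083])]
(317, 230) [array([-0.001, -0.082]), array([-0.001, -0.091]), array([-0.001, -0.135])]
(array([ 0.49999528, -0.11879928,  0.48480893]), array([-0.00234237, -0.32149315, -0.94693735]))
0.87 [247.4, 126.6, 53.9, 46.7] 273.90164866401363 149.6355884025014
0.78 [263.2, 214.4, 42.7, 44.5] 284.50971159505593 236.33019423190112
0.7 [239.5, 0.0, 63.1, 46.5] 270.789055191768 19.778297474275025
shaft end [ 0.66059898 -0.19091686  0.1       ]
[ 0.44067092 -0.18717248  0.07      ]
[ 0.45208876 -0.31406591  0.07      ]
```

```bash
python3 -m inch '[[0,[4,-0.5,0],0],[0,[8,-1,0],0],[0,[12,-1.5,0],0],[0,[16,-2,0],0],[0,[20,-2.5,0],0],[0,[24,-3,1],0],[0,[28,-3.5,2],0],[0,[32,-4,3],0],[0,[36,-4.5,4],0],[0,[40,-5,5],0],[0,[44,-5.5,6],0],[0,[48,-6,7],0],[0,[50,-6.5,7],0],[0,[51,-6.5,7],0],[0,[51,-6.5,7],0]]'; python3 - <<'E'
from h import *
s=st();print(R.from_quat(s['eef_rot']).as_matrix().round(3),np.round(s['q'],2))
snap('wrist','w2.png')
for n in ['pin_head','pin_stand_hole0','dropper']:
 for d in viewer.outline_of('wrist',n): 
  ys,xs=np.nonzero(d['pixels']); print(n,d['p'],d['bbox'],xs.mean(),ys.mean())
E
```

```text
clock: 4.25
tool_pos: [0.4363, 0.3089, 0.2827]
eef_rot: [0.707, 0.707, 0.0, 0.0]
contact_force: [0.3, -0.1, -0.5]
opening: 0.998
t 4.25 pos [0.4363 0.3089 0.2827] q [0.707 0.707 0.    0.   ] F [ 0.3 -0.1 -0.5] op 0.998
[[ 0.001  1.     0.001]
 [ 1.    -0.001 -0.   ]
 [-0.     0.001 -1.   ]] [-0.36  0.57 -0.56  1.79  0.38  0.89 -1.09]
pin_head 0.61 [301.5, 133.6, 26.4, 27.8] 315.66355140186914 147.70560747663552
pin_stand_hole0 0.59 [280.8, 102.2, 67.6, 72.9] 315.5704011065007 136.13692946058092
dropper 0.9 [318.7, 200.4, 22.7, 29.7] 331.3807615230461 214.94789579158316
```

View pics/w2.png

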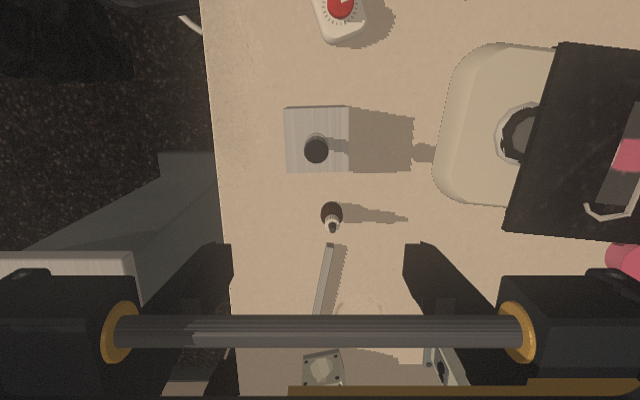

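The pin's grip top is at (316,151) on the stand, and the dropper is at (331,215).

```bash
python3 - <<'E'
from h import *
print(atz('wrist',(316,151),.132),atz('wrist',(316,139.5),.065), atz('wrist',(331,226),.079))
E
```

```text
[0.43459451 0.3388822  0.132     ] [0.43428125 0.33959744 0.065     ] [0.45114419 0.24324637 0.079     ]
```

```bash
python3 -m inch '[[0,[1.5,-0.1,0],0],[0,[2.9,-0.1,2],0],[0,[2.9,-0.1,6],0],[0,[2.9,-0.1,10],0],[0,[2.9,-0.1,13],0],[0,[2.9,-0.1,15],0],[0,[2.9,-0.1,16.2],0],[0,[2.9,-0.1,16.2],0],[0,[2.9,-0.1,16.2],0]]'; python3 -c "
from h import *
st();snap('wrist','w3.png')"
```

```text
clock: 5.35
tool_pos: [0.4346, 0.3393, 0.1214]
eef_rot: [0.707, 0.707, 0.001, -0.0]
contact_force: [0.2, -0.3, -0.2]
opening: 1.003
t 5.35 pos [0.4346 0.3393 0.1214] q [ 0.707  0.707  0.001 -0.   ] F [ 0.2 -0.3 -0.2] op 1.003
```

View pics/w3.png

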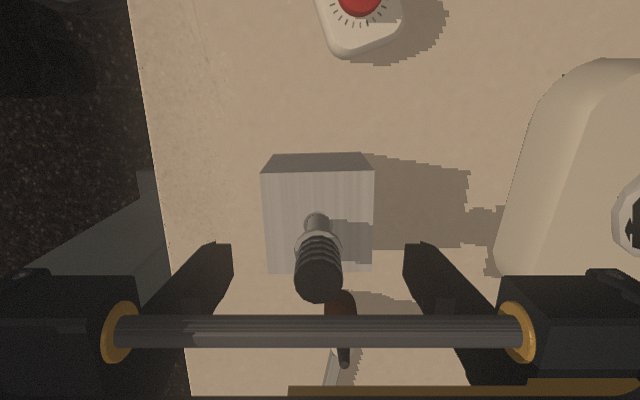

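The pin grip sits centred between the fingers at about (319,270), so I'll close on it.

```bash
python3 -m inch '[[0.9,[0,0,0],0],[0.9,[0,0,0],0],[0.9,[0,0,0],0],[0.9,[0,0,0],0],[0.9,[0,0,0],0],[0.9,[0,0,0],0],[0.9,[0,0,0],0],[0.9,[0,0,0],0]]' 40; python3 -m inch '[[0.9,[0,0,-0.5],0],[0.9,[0,0,-2],0],[0.9,[0,0,-4],0],[0.9,[0,0,-7],0],[0.9,[0,0,-11],0],[0.9,[0,0,-15],0],[0.9,[0,0,-19],0],[0.9,[0,0,-21.5],0],[0.9,[0,0,-21.5],0],[0.9,[0,0,-21.5],0]]'
```

```text
clock: 6.2
tool_pos: [0.4341, 0.3387, 0.1207]
eef_rot: [0.707, 0.707, -0.0, 0.0]
contact_force: [-0.5, 1.3, -0.4]
opening: 0.296
clock: 7.2
tool_pos: [0.4339, 0.3381, 0.3353]
eef_rot: [0.707, 0.707, -0.0, 0.0]
contact_force: [0.7, 0.1, -1.1]
opening: 0.236
```

```bash
python3 -m inch '[[0.9,[-3,0,0],0],[0.9,[-7,0,0],0],[0.9,[-11,0,0],0],[0.9,[-15,0,0],0],[0.9,[-19,0.5,0],0],[0.9,[-23,2,0],0],[0.9,[-27,5,0],0],[0.9,[-31,8,0],0],[0.9,[-34,11,0],0],[0.9,[-37,14,0],0],[0.9,[-39,17,0],0],[0.9,[-39.8,20,0],0],[0.9,[-39.8,22,0],0],[0.9,[-39.8,22.1,0],0],[0.9,[-39.8,22.1,0],0],[0.9,[-39.8,22.1,0],0]]'; python3 - <<'E'
from h import *
s=st()
snap('wrist','w4.png')
for z in (.152,): print(proj('wrist',[[.655,.012,z]]))
E
```

```text
clock: 8.8
tool_pos: [0.654, -0.0589, 0.3348]
eef_rot: [0.707, 0.708, -0.001, -0.001]
contact_force: [0.3, 0.1, -0.9]
opening: 0.24
t 8.8 pos [ 0.654  -0.0589  0.3348] q [ 0.707  0.708 -0.001 -0.001] F [ 0.3  0.1 -0.9] op 0.24
[[319.49687417 103.94443355]]
```

View pics/w4.png

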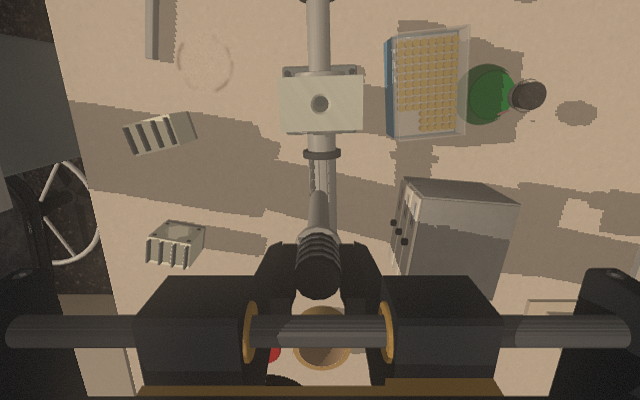

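The bore is at (320,103), and the held pin's tip at about (317,192) appears upright.

```bash
python3 - <<'E'
from h import *
import cv2
im=cv2.imread('pics/w4.png')
c=cv2.resize(im[60:210,250:400],None,fx=4,fy=4,interpolation=cv2.INTER_CUBIC);cv2.imwrite('pics/w4c.png',c)
p=r.get_state()['tool_pos'];print(p)
print(proj('wrist',[p-[0,0,.109],p-[0,0,.02]]))
g=cv2.cvtColor(im,cv2.COLOR_BGR2GRAY)[90:118,305:336].astype(int)
ys,xs=np.nonzero(g<130);print(xs.mean()+305,ys.mean()+90,len(xs))
print(atz('wrist',(xs.mean()+305,ys.mean()+90),.152))
E
```

```text
[ 0.65414793 -0.05895871  0.33524619]
[[318.34783871 199.7773018 ]
 [318.31263584 253.22941417]]
318.9274193548387 103.64516129032258 248
[0.65445818 0.01227138 0.152     ]
```

View pics/w4c.png

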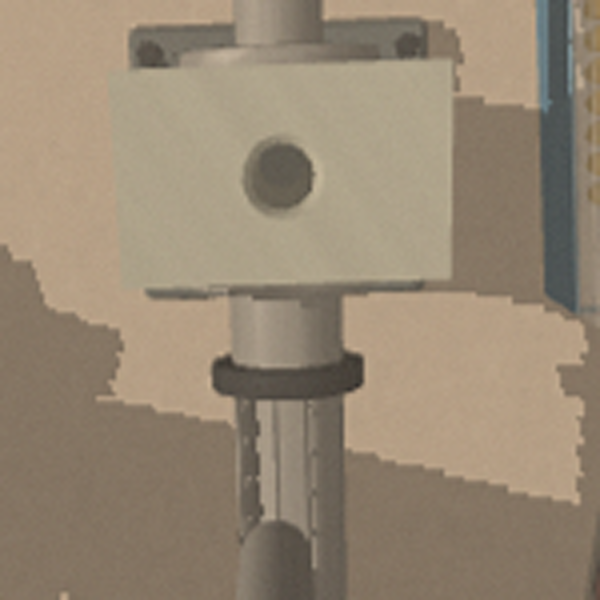

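```bash
python3 -m inch '[[0.9,[1.5,0,0],0],[0.9,[3.5,0,0],0],[0.9,[5.5,0,0],0],[0.9,[7.1,0.05,0],0],[0.9,[7.1,0.05,2],0],[0.9,[7.1,0.05,4],0],[0.9,[7.1,0.05,5.5],0],[0.9,[7.1,0.05,6.4],0],[0.9,[7.1,0.05,6.4],0],[0.9,[7.1,0.05,6.4],0]]'; python3 - <<'E'
from h import *
s=st()
im=snap('wrist','w5.png');snap('scene','s5.png')
c=cv2.resize(im[120:280,220:420],None,fx=4,fy=3.75,interpolation=cv2.INTER_CUBIC);cv2.imwrite('pics/w5c.png',c[:,:,::-1])
im=cv2.imread('pics/s5.png')[150:250,230:350]
cv2.imwrite('pics/s5c.png',cv2.resize(im,None,fx=6,fy=6,interpolation=cv2.INTER_CUBIC))
E
```

```text
clock: 9.85
tool_pos: [0.6561, 0.0122, 0.2724]
eef_rot: [0.707, 0.707, 0.0, 0.0]
contact_force: [0.2, -0.7, -1.5]
opening: 0.235
t 9.85 pos [0.6561 0.0122 0.2724] q [0.707 0.707 0.    0.   ] F [ 0.2 -0.7 -1.5] op 0.235
```

View pics/w5c.png

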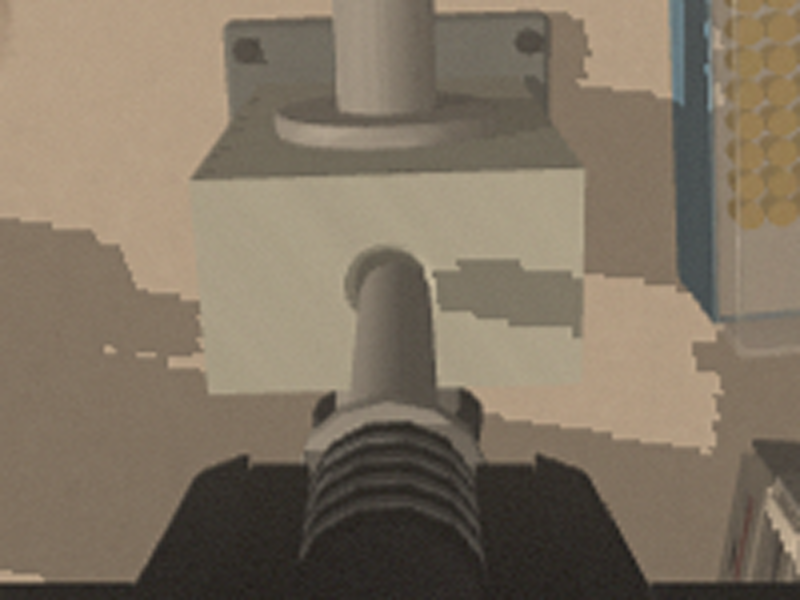

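View pics/s5c.png

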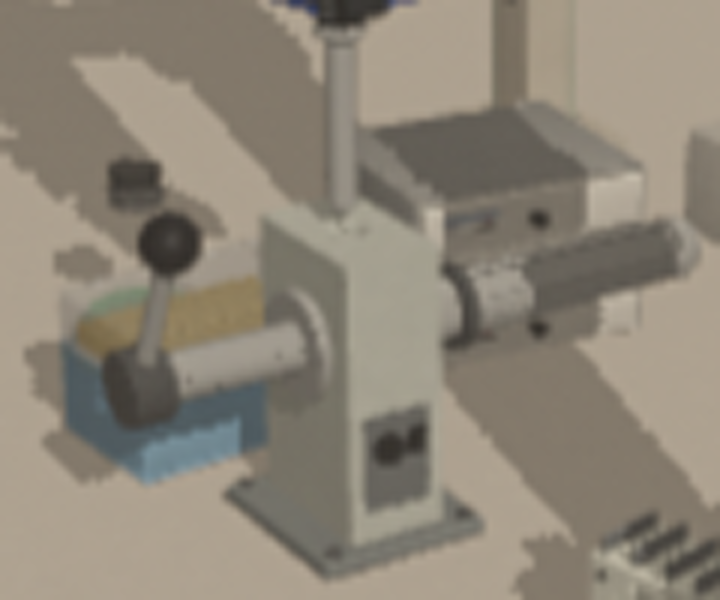

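```bash
python3 - <<'E'
from h import *
s=st();p=np.array(s['tool_pos'])
f=lambda u:np.array([(u[0]-220)*4,(u[1]-120)*3.75])
print('hole pred',f(proj('wrist',[[.6546,.012,.152]])[0]),'rim L',f(proj('wrist',[[.6546-.0077,.012,.152]])[0]),'rim R',f(proj('wrist',[[.6546+.0077,.012,.152]])[0]),'back',f(proj('wrist',[[.6546,.0197,.152]])[0]))
print('pin pred L/R',f(proj('wrist',[p-[.007,0,.102]])[0]),f(proj('wrist',[p-[-.007,0,.102]])[0]),)
E
```

```text
t 9.95 pos [0.6564 0.0121 0.2728] q [0.707 0.707 0.001 0.001] F [-0.2 -1.  -2.4] op 0.236
hole pred [382.40020762 282.91591249] rim L [345.46930262 282.88633323] rim R [419.32712766 282.94548856] back [382.37765482 249.66298356]
pin pred L/R [355.2663479  310.27756001] [427.25424886 310.33233767]
```

```bash
python3 -m inch '[[0.9,[0,-0.2,0],0],[0.9,[0,-0.2,0],0],[0.9,[0,-0.2,0.3],0],[0.9,[0,-0.2,0.6],0],[0.9,[0,-0.2,0.9],0],[0.9,[0,-0.2,1.2],0],[0.9,[0,-0.2,1.5],0],[0.9,[0,-0.2,1.5],0]]'; python3 - <<'E'
from h import *
s=st()
im=snap('wrist','w6.png')
c=cv2.resize(im[120:280,220:420],None,fx=4,fy=3.75,interpolation=cv2.INTER_CUBIC);cv2.imwrite('pics/w6c.png',c[:,:,::-1])
E
```

```text
clock: 10.75
tool_pos: [0.6541, 0.0114, 0.2563]
eef_rot: [0.707, 0.707, -0.0, 0.0]
contact_force: [1.2, -0.8, -1.9]
opening: 0.237
t 10.75 pos [0.6541 0.0114 0.2563] q [ 0.707  0.707 -0.     0.   ] F [ 1.2 -0.8 -1.9] op 0.237
```

View pics/w6c.png

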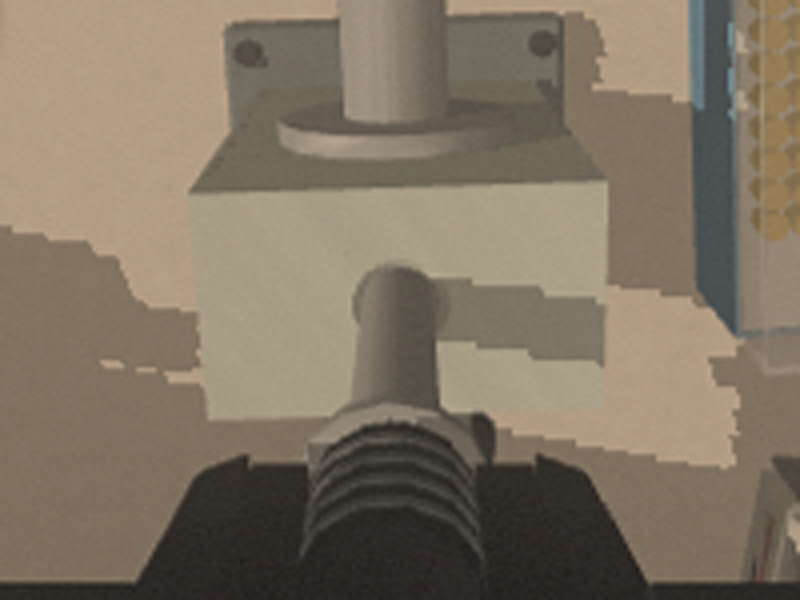

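```bash
python3 -m inch '[[0.9,[0,0.05,0.3],0],[0.9,[0,0.05,0.6],0],[0.9,[0,0.05,0.9],0],[0.9,[0,0.05,1.2],0],[0.9,[0,0.05,1.5],0],[0.9,[0,0.05,1.8],0],[0.9,[0,0.05,1.9],0],[0.9,[0,0.05,1.9],0]]'
```

```text
clock: 11.6
tool_pos: [0.6544, 0.0117, 0.2374]
eef_rot: [0.707, 0.707, -0.0, 0.0]
contact_force: [2.1, -0.5, -2.1]
opening: 0.237
```

```bash
python3 -m inch '[[0.6,[0,0,0],0],[0.5,[0,0,0],0],[0.4,[0,0,0],0],[0.4,[0,0,0],0],[0.4,[0,0,0],0],[0.4,[0,0,0],0],[0.4,[0,0,-1],0],[0.4,[0,0,-3],0],[0.4,[0,0,-5],0],[0.4,[0,0,-7],0],[0.4,[0,0,-9],0],[0.4,[0,0,-10],0],[0.4,[0,0,-10],0]]'; python3 - <<'E'
from h import *
s=st()
im=snap('wrist','w7.png')
c=cv2.resize(im[60:260,200:440],None,fx=3.2,fy=3,interpolation=cv2.INTER_CUBIC);cv2.imwrite('pics/w7c.png',c[:,:,::-1])
snap('scene','s7.png')
im=cv2.imread('pics/s7.png')[150:250,230:350]
cv2.imwrite('pics/s7c.png',cv2.resize(im,None,fx=6,fy=6,interpolation=cv2.INTER_CUBIC))
E
```

```text
clock: 12.9
tool_pos: [0.6551, 0.0121, 0.3397]
eef_rot: [0.707, 0.707, 0.001, 0.001]
contact_force: [-0.0, 0.2, -0.6]
opening: 0.598
t 12.9 pos [0.6551 0.0121 0.3397] q [0.707 0.707 0.001 0.001] F [-0.   0.2 -0.6] op 0.598
```

View pics/w7c.png

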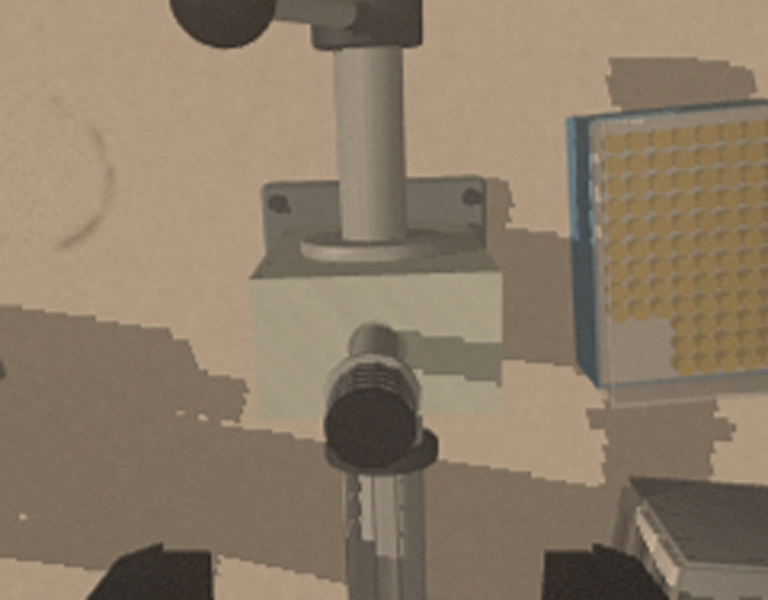

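View pics/s7c.png

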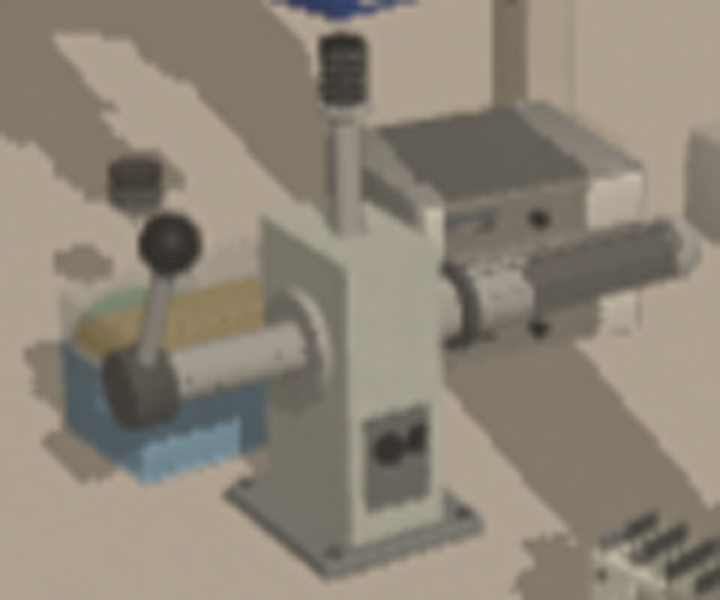

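The pin stands upright in the bore, resting on the drum. The knob is at about wrist pixel (269,58). I'll move over it and look.

```bash
python3 -m inch '[[0.3,[2,-1,0],0],[0.3,[5,-2.5,0],0],[0.3,[8,-4,0],0],[0.3,[8,-4,0],0],[0.3,[8,-4,0],0]]'; python3 - <<'E'
from h import *
s=st()
im=snap('wrist','w8.png')
for d in viewer.outline_of('wrist','lever_knob'): 
  ys,xs=np.nonzero(d['pixels']); print(d['p'],d['bbox'],xs.mean(),ys.mean())
snap('wrist','w8.png')
for q in [(.655,.012)]:
  for a in (-.3,-.4,-.5): 
    c=np.array([q[0]-.11*np.sin(.028),q[1]+.11*np.cos(.028),.1])+.09*np.array([np.sin(a),0,np.cos(a)]); print(a,c.round(4),proj('wrist',c),proj('top',c))
E
```

```text
clock: 13.5
tool_pos: [0.6137, 0.092, 0.3368]
eef_rot: [0.706, 0.708, -0.001, -0.0]
contact_force: [0.4, -0.7, -0.2]
opening: 0.698
t 13.5 pos [0.6137 0.092  0.3368] q [ 0.706  0.708 -0.001 -0.   ] F [ 0.4 -0.7 -0.2] op 0.698
0.79 [304.7, 128.8, 64.3, 38.6] 335.8434405940594 145.9894801980198
-0.3 [0.6253 0.122  0.186 ] [[330.03504355 150.44038   ]] [[261.86837115 177.32016869]]
-0.4 [0.6169 0.122  0.1829] [[320.53111192 149.85045111]] [[262.0683573  181.05616649]]
-0.5 [0.6088 0.122  0.179 ] [[311.62197914 149.11679329]] [[262.31682642 184.68115003]]
```

View pics/w8.png

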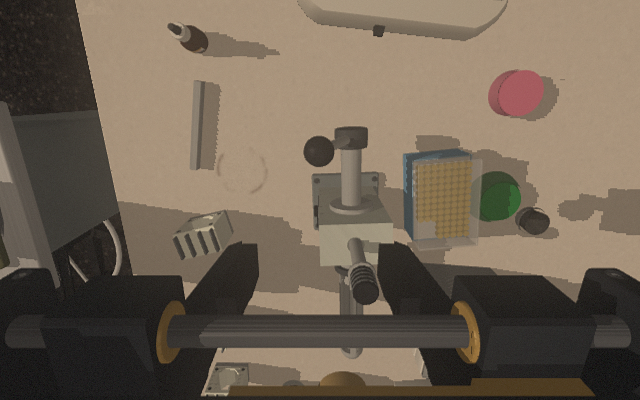

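```bash
python3 -m inch '[[0.3,[1.5,0.1,0],0],[0.3,[2.95,0.2,2],0],[0.4,[2.95,0.2,6],0],[0.4,[2.95,0.2,9],0],[0.5,[2.95,0.2,12],0],[0.5,[2.95,0.2,14],0],[0.5,[2.95,0.2,15],0],[0.5,[2.95,0.2,15],0],[0.5,[2.95,0.2,15],0]]'; python3 - <<'E'
from h import *
s=st()
im=snap('wrist','w9.png')
E
```

```text
clock: 14.55
tool_pos: [0.617, 0.1218, 0.1886]
eef_rot: [0.707, 0.707, 0.001, 0.0]
contact_force: [0.6, -0.3, 0.6]
opening: 0.496
t 14.55 pos [0.617  0.1218 0.1886] q [0.707 0.707 0.001 0.   ] F [ 0.6 -0.3  0.6] op 0.496
```

View pics/w9.png

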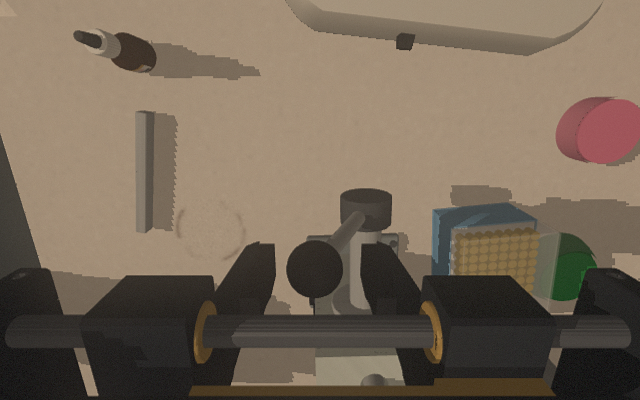

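The knob is straddled at (315,269), and the pin head shows at (373,380). I'll push now.

```bash
python3 -m inch '[[0.5,[0,0.4,0],0],[0.5,[0,0.8,0],0],[0.5,[0,1.0,0],0],[0.5,[0,1.2,0],0],[0.5,[0,1.4,0],0],[0.5,[0,1.6,0],0],[0.5,[0,1.8,0],0],[0.5,[0,2.0,0],0],[0.5,[0,2.2,0],0],[0.5,[0,2.4,0],0],[0.5,[0,2.6,0],0],[0.5,[0,2.8,0],0],[0.5,[0,3.0,0],0]]'; python3 -m inch '[[0.5,[0,0.2,0],0],[0.5,[0,0.4,0],0],[0.5,[0,0.6,0],0],[0.5,[0,0.8,0],0],[0.5,[0,1.0,0],0]]';  python3 - <<'E'
from h import *
s=st()
im=snap('wrist','w10.png'); im=snap('scene','s10.png')
E
```

```text
clock: 15.9
tool_pos: [0.6465, 0.1213, 0.1877]
eef_rot: [0.707, 0.707, 0.0, 0.0]
contact_force: [-2.9, 0.4, 2.3]
opening: 0.504
clock: 16.4
tool_pos: [0.6565, 0.1213, 0.1877]
eef_rot: [0.707, 0.707, 0.0, 0.0]
contact_force: [-1.8, 0.3, 1.6]
opening: 0.501
t 16.4 pos [0.6565 0.1213 0.1877] q [0.707 0.707 0.    0.   ] F [-1.8  0.3  1.6] op 0.501
```

View pics/w10.png

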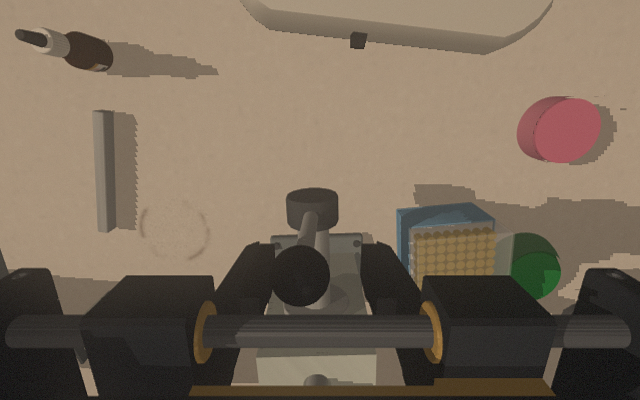

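```bash
python3 -m inch '[[0.5,[0,0.2,0],0],[0.5,[0,0.4,0],0],[0.5,[0,0.6,0],0],[0.5,[0,0.8,0],0],[0.5,[0,1.0,0],0],[0.5,[0,1.0,0],0]]'
```

```text
clock: 17.1
tool_pos: [0.6668, 0.1213, 0.1877]
eef_rot: [0.707, 0.707, 0.0, 0.0]
contact_force: [-0.7, 0.6, 0.0]
opening: 0.502
```

```bash
python3 -m inch '[[0.5,[0,0.2,0],0],[0.5,[0,0.4,0],0],[0.5,[0,0.6,0],0],[0.5,[0,0.8,0],0],[0.5,[0,1.0,0],0],[0.5,[0,1.0,0],0]]'
```

```text
clock: 17.7
tool_pos: [0.6767, 0.1213, 0.1877]
eef_rot: [0.707, 0.707, 0.0, 0.0]
contact_force: [-0.9, 0.2, 0.2]
opening: 0.505
```

```bash
python3 - <<'E'
from h import *
im=snap('wrist','w11.png'); im=snap('scene','s11.png')
cv2.imwrite('pics/s11c.png',cv2.resize(cv2.imread('pics/s11.png')[150:250,230:350],None,fx=5,fy=5,interpolation=cv2.INTER_CUBIC))
E
```

```text
(no output)
```

View pics/w11.png

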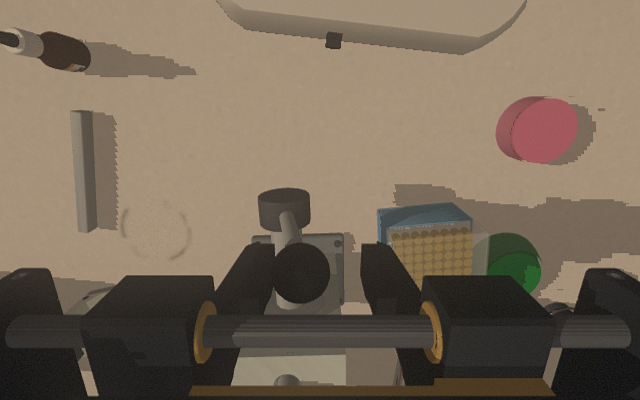

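View pics/s11c.png

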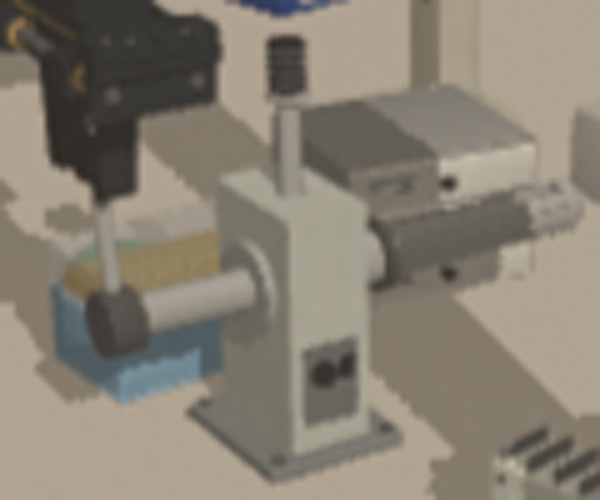

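Not dropped yet, and the knob still follows the finger. I'll continue in small steps.

```bash
python3 -m inch '[[0.5,[0,0.2,0],0],[0.5,[0,0.4,0],0],[0.5,[0,0.6,0],0],[0.5,[0,0.8,0],0],[0.5,[0,0.8,0],0]]'; python3 - <<'E'
from h import *
im=snap('scene','s12.png')
cv2.imwrite('pics/s12c.png',cv2.resize(cv2.imread('pics/s12.png')[150:250,230:350],None,fx=4,fy=4,interpolation=cv2.INTER_CUBIC))
E
```

```text
clock: 18.3
tool_pos: [0.6844, 0.1212, 0.1874]
eef_rot: [0.707, 0.707, -0.0, -0.0]
contact_force: [-2.1, 0.2, -0.7]
opening: 0.499
```

View pics/s12c.png

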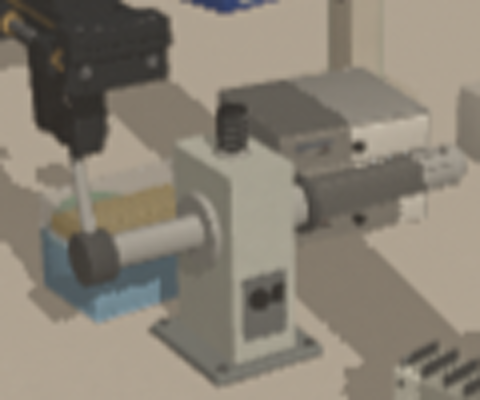

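The pin dropped home. I'll back off and retreat up, then look.

```bash
python3 -m inch '[[0.5,[0,-0.5,0],0],[0.4,[0,-0.8,0],0],[0.3,[0,-0.8,-1],0],[0.2,[0,-0.8,-4],0],[0,[-1,-0.8,-8],0],[0,[-4,-1,-12],0],[0,[-8,-1.3,-15],0],[0,[-12,-1.8,-15],0],[0,[-16,-2.2,-15],0],[0,[-18,-2.2,-15],0],[0,[-18,-2.2,-15],0],[0,[-18,-2.2,-15],0]]'; python3 - <<'E'
from h import *
s=st()
im=snap('wrist','w13.png'); 
cv2.imwrite('pics/w13c.png',cv2.resize(cv2.imread('pics/w13.png')[0:250,220:420],None,fx=3,fy=2.4,interpolation=cv2.INTER_CUBIC))
E
```

```text
clock: 19.55
tool_pos: [0.6625, -0.0579, 0.3385]
eef_rot: [0.707, 0.707, 0.001, 0.0]
contact_force: [-0.4, -0.3, 0.6]
opening: 1.004
t 19.55 pos [ 0.6625 -0.0579  0.3385] q [0.707 0.707 0.001 0.   ] F [-0.4 -0.3  0.6] op 1.004
```

View pics/w13.png

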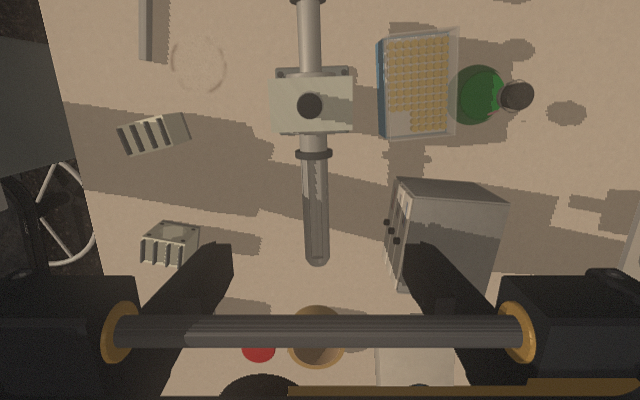

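View pics/w13c.png

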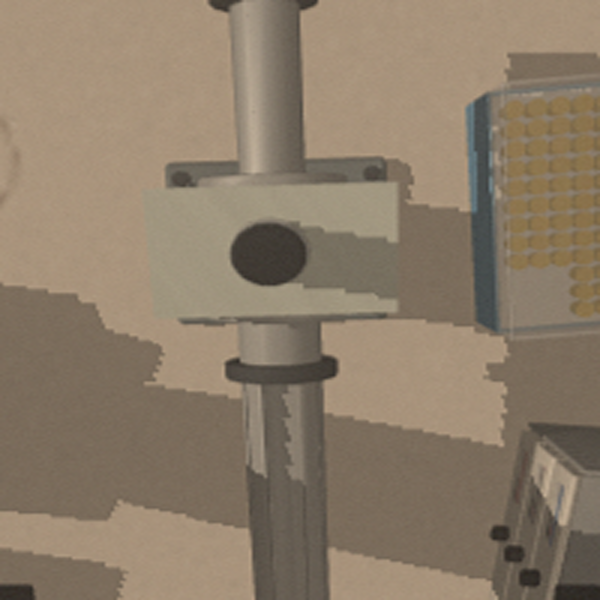

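The pin is home at (310,105) and the slot faces up. I'll take a closer look along the shaft.

```bash
python3 -m inch '[[0,[-3,0,1],0],[0,[-7,0,3],0],[0,[-11,0,5],0],[0,[-14,0,6],0],[0,[-14,0,6],0],[0,[-14,0,6],0]]'; python3 - <<'E'
from h import *
s=st()
im=snap('wrist','w14.png'); 
cv2.imwrite('pics/w14c.png',cv2.resize(cv2.imread('pics/w14.png')[50:240,250:390],None,fx=4,fy=3.1,interpolation=cv2.INTER_CUBIC))
E
```

```text
clock: 20.2
tool_pos: [0.6629, -0.1967, 0.2777]
eef_rot: [0.706, 0.708, 0.001, -0.001]
contact_force: [-0.2, 0.1, 0.6]
opening: 1.003
t 20.2 pos [ 0.6629 -0.1967  0.2777] q [ 0.706  0.708  0.001 -0.001] F [-0.2  0.1  0.6] op 1.003
```

View pics/w14.png

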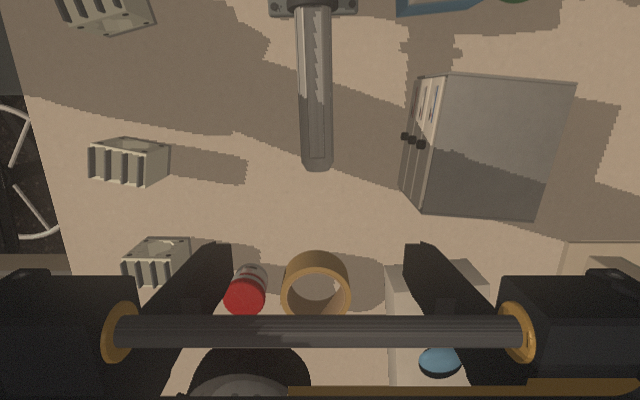

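View pics/w14c.png

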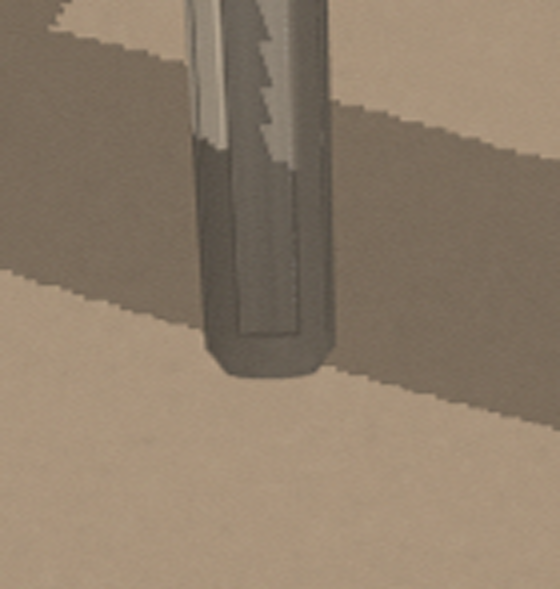

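```bash
python3 - <<'E'
from h import *
f=lambda p:(250+p[0]/4,50+p[1]/3.1)
for n,p,z in [('slotL',(238,333),.1147),('slotR',(299,333),.1147),('up L',(230,150),.1147),('up R',(296,175),.1147),('shaft L',(196,195),.1),('shaft R',(330,195),.1),('shL2',(205,340),.1),('shR2',(334,340),.1),('endmid',(272,378),.0885),('endtop',(272,378),.1115)]: print(n,atz('wrist',f(p),z).round(4))
im=cv2.imread('pics/w14.png')[0:70,270:370]
cv2.imwrite('pics/w14d.png',cv2.resize(im,None,fx=6,fy=6,interpolation=cv2.INTER_CUBIC))
E
```

```text
slotL [ 0.6554 -0.1715  0.1147]
slotR [ 0.6697 -0.1714  0.1147]
up L [ 0.6538 -0.1186  0.1147]
up R [ 0.6685 -0.1254  0.1147]
shaft L [ 0.6453 -0.1319  0.1   ]
shaft R [ 0.6769 -0.1318  0.1   ]
shL2 [ 0.6469 -0.1766  0.1   ]
shR2 [ 0.6788 -0.1765  0.1   ]
endmid [ 0.6636 -0.1917  0.0885]
endtop [ 0.6635 -0.1862  0.1115]
```

View pics/w14d.png

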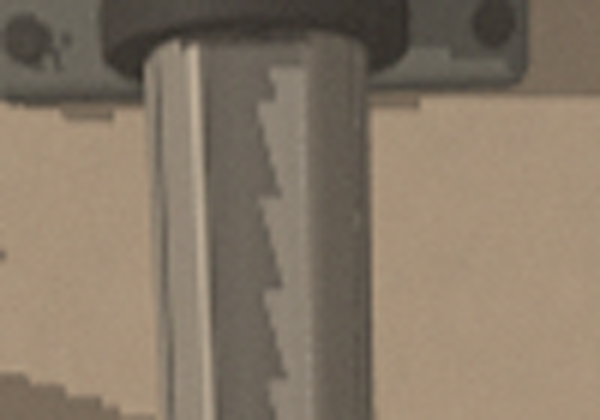

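```bash
python3 -m inch '[[0,[2,-2,0],0],[0,[5,-5,0],0],[0,[8,-8,0],0],[0,[11,-11,0],0],[0,[14,-14,0],0],[0,[17,-17,0],0],[0,[20,-20,0],0],[0,[23,-21.5,0],0],[0,[25.7,-22,0],0],[0,[25.7,-22,0],0],[0,[25.7,-22,0],0],[0,[25.7,-22,0],0]]'; python3 - <<'E'
from h import *
s=st()
im=snap('wrist','w15.png'); s=st()
for d in viewer.outline_of('wrist','key_mid'): 
  ys,xs=np.nonzero(d['pixels']); print(d['p'],d['bbox'],xs.mean(),ys.mean(),cv2.minAreaRect(np.c_[xs,ys].astype(np.float32)))
print(proj('wrist',[[.4533,.1827,.016],[.4333,.0628,.016]]))
E
```

```text
clock: 21.45
tool_pos: [0.4425, 0.0582, 0.278]
eef_rot: [0.707, 0.707, 0.0, 0.0]
contact_force: [-0.7, 0.6, -0.5]
opening: 1.003
t 21.45 pos [0.4425 0.0582 0.278 ] q [0.707 0.707 0.    0.   ] F [-0.7  0.6 -0.5] op 1.003
t 21.5 pos [0.4425 0.0577 0.2778] q [ 0.707  0.707 -0.     0.   ] F [0.3 0.1 0.1] op 1.0
0.8 [304.7, 49.6, 28.4, 108.1] 318.05450941526266 102.001982160555 ((317.9338073730469, 102.07099151611328), (10.15583610534668, 107.67698669433594), 9.29330825805664)
0.38 [308.2, 375.0, 36.0, 10.4] 324.0 380.51666666666665 ((324.0, 380.5), (9.0, 36.0), 90.0)
[[327.53015074  51.51889972]
 [310.54944977 156.55783865]]
```

View pics/w15.png

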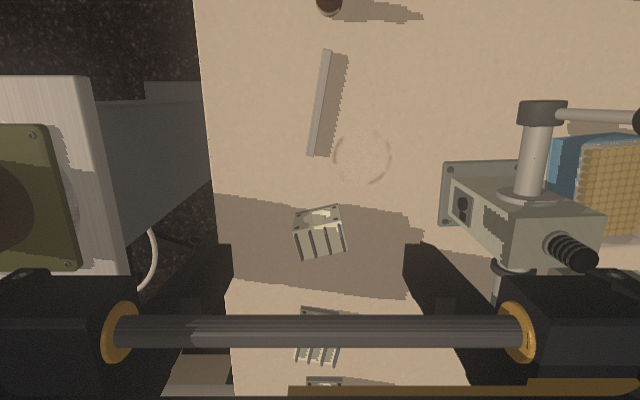

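The key is at (318,102), tilted about 9 degrees, and carrier 1 is at (320,230).

```bash
python3 - <<'E'
from h import *
im=cv2.imread('pics/w15.png')[40:170,270:370]
cv2.imwrite('pics/w15c.png',cv2.resize(im,None,fx=5,fy=4.5,interpolation=cv2.INTER_CUBIC))
for p in [(327.5,49.5),(312,156),(319,101)]: print(atz('wrist',p,.016))
E
```

```text
[0.45324525 0.18478238 0.016     ]
[0.43511427 0.06350344 0.016     ]
[0.44374463 0.12918025 0.016     ]
```

View pics/w15c.png

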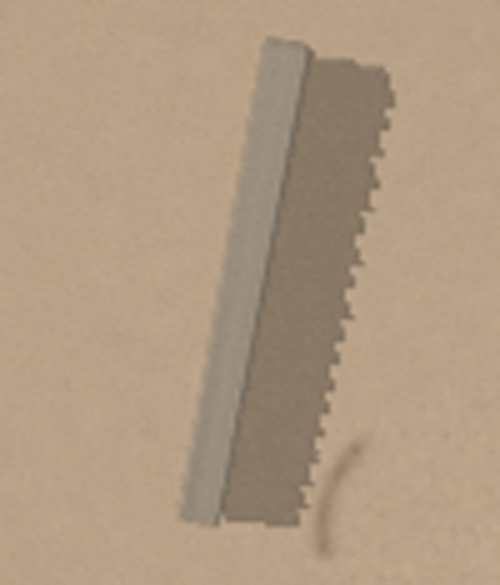

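```bash
python3 - <<'E'
from h import *
a,b=[atz('wrist',p,.016) for p in [(327.6,49.8),(310.2,155.6)]]; print(a,b,(a+b)/2,np.linalg.norm(a-b),np.degrees(np.arctan2(a[0]-b[0],a[1]-b[1])))
E
```

```text
[0.45336114 0.18447344 0.016     ] [0.43287243 0.06400645 0.016     ] [0.44311678 0.12423995 0.016     ] 0.12219690540021705 9.65235212482754
```

```bash
python3 -m inch '[[0.3,[2,0.05,2],3],[0.4,[4,0.05,5],6],[0.5,[6,0.05,9],9.6],[0.5,[6.6,0.05,13],9.6],[0.5,[6.6,0.05,17],9.6],[0.5,[6.6,0.05,20],9.6],[0.5,[6.6,0.05,21.8],9.6],[0.5,[6.6,0.05,21.8],9.6],[0.5,[6.6,0.05,21.8],9.6]]'; python3 - <<'E'
from h import *
s=st()
snap('wrist','w16.png')
E
```

```text
clock: 22.45
tool_pos: [0.443, 0.1237, 0.0598]
eef_rot: [0.764, 0.645, -0.0, 0.0]
contact_force: [-0.4, 0.8, -0.1]
opening: 0.504
t 22.45 pos [0.443  0.1237 0.0598] q [ 0.764  0.645 -0.     0.   ] F [-0.4  0.8 -0.1] op 0.504
```

View pics/w16.png

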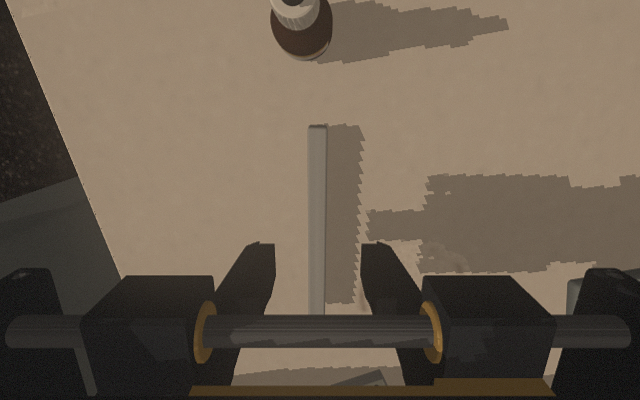

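The key is aligned between the fingers, with its far end at (318,126). The dropper is clear.

```bash
python3 - <<'E'
from h import *
s=st();p=np.array(s['tool_pos']);e=atz('wrist',(318,126),.016);print(e,np.linalg.norm((e-p)[:2]))
E
python3 -m inch '[[0.6,[0,0,1.5],0],[0.6,[0,0,3],0],[0.6,[0,0,3.7],0],[0.6,[0,0,3.7],0],[0.6,[0,0,3.7],0]]'; python3 -m inch '[[1,[0,0,0],0],[1,[0,0,0],0],[1,[0,0,0],0],[1,[0,0,0],0],[1,[0,0,0],0],[1,[0,0,0],0],[1,[0,0,0],0],[1,[0,0,0],0]]' 40
```

```text
t 22.5 pos [0.4434 0.1239 0.0603] q [0.764 0.645 0.    0.   ] F [ 0.3  0.3 -0. ] op 0.506
[0.45398279 0.18716362 0.016     ] 0.06412458784600573
clock: 23.0
tool_pos: [0.4439, 0.1241, 0.0238]
eef_rot: [0.764, 0.645, 0.001, 0.0]
contact_force: [0.3, 0.2, -0.1]
opening: 0.399
clock: 23.8
tool_pos: [0.4432, 0.1242, 0.0232]
eef_rot: [0.764, 0.646, 0.0, 0.0]
contact_force: [0.9, 0.1, 6.5]
opening: 0.114
```

```bash
python3 -m inch '[[1,[0,0,-0.5],0],[1,[0,0,-1.5],0],[1,[0,0,-4],0],[1,[0,0,-7],0],[1,[0,0,-10],-2],[1,[0,0,-14],-5],[1,[0,0,-18],-8],[1,[0,0,-21],-11.6],[1,[0,0,-23],-11.6],[1,[0,0,-23],-11.6],[1,[0,0,-23],-11.6]]'; python3 - <<'E'
from h import *
s=st();rows([.66,-.113,.255]);print(np.degrees(R.from_quat(s['eef_rot']).as_euler('xyz')))
E
```

```text
clock: 24.9
tool_pos: [0.4425, 0.1235, 0.2522]
eef_rot: [0.695, 0.719, -0.0, 0.0]
contact_force: [-0.5, 0.0, -0.8]
opening: 0.119
t 24.9 pos [0.4425 0.1235 0.2522] q [ 0.695  0.719 -0.     0.   ] F [-0.5  0.  -0.8] op 0.119
shift cm [-24.4   20.92  -0.27]
[-1.79968862e+02  4.84264761e-02  9.19984199e+01]
```

```bash
python3 -m inch '[[1,[-2,1,0],0],[1,[-5,4,0],0],[1,[-8,7,0],0],[1,[-11,10,0],0],[1,[-14,13,0],0],[1,[-17,15.5,0],0],[1,[-20,18,0],0],[1,[-22.5,20,0],0],[1,[-24.4,20.9,0],0],[1,[-24.4,20.9,0],0],[1,[-24.4,20.9,0],0],[1,[-24.4,20.9,0],0]]'; python3 - <<'E'
from h import *
s=st();snap('wrist','w17.png')
E
```

```text
clock: 26.1
tool_pos: [0.6593, -0.1101, 0.252]
eef_rot: [0.693, 0.721, -0.0, -0.001]
contact_force: [0.5, 0.8, -0.3]
opening: 0.115
t 26.1 pos [ 0.6593 -0.1101  0.252 ] q [ 0.693  0.721 -0.    -0.001] F [ 0.5  0.8 -0.3] op 0.115
```

View pics/w17.png

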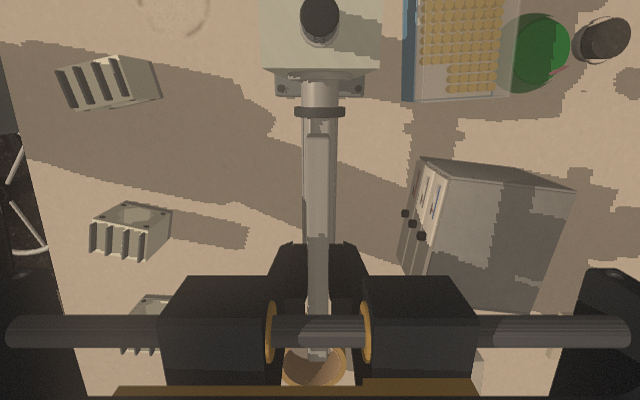

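```bash
python3 -m inch '[[1,[0,0,2],0],[1,[0,0,5],0],[1,[0,0,8],0],[1,[0,0,9.5],0],[1,[0,0,9.8],0],[1,[0,0,9.8],0]]'; python3 - <<'E'
from h import *
s=st();snap('wrist','w18.png')
im=cv2.imread('pics/w18.png')[60:300,250:390]
cv2.imwrite('pics/w18c.png',cv2.resize(im,None,fx=4.2,fy=2.5,interpolation=cv2.INTER_CUBIC))
E
```

```text
clock: 26.75
tool_pos: [0.6605, -0.1116, 0.1552]
eef_rot: [0.694, 0.72, 0.0, 0.0]
contact_force: [-0.2, 0.1, -1.5]
opening: 0.118
t 26.75 pos [ 0.6605 -0.1116  0.1552] q [0.694 0.72  0.    0.   ] F [-0.2  0.1 -1.5] op 0.118
```

View pics/w18c.png

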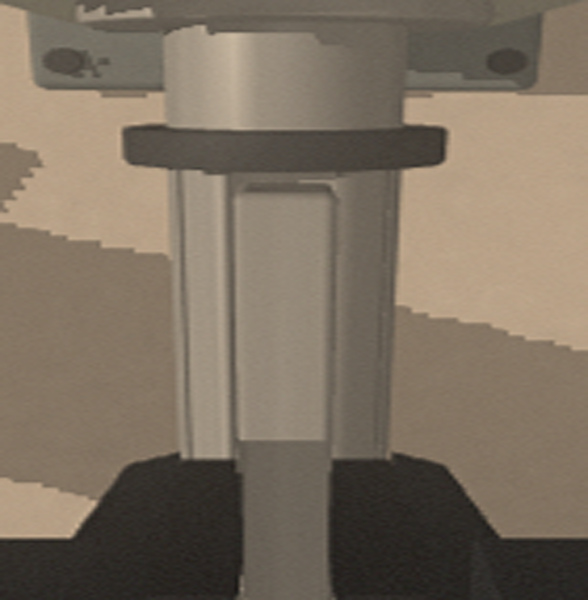

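View pics/w18.png

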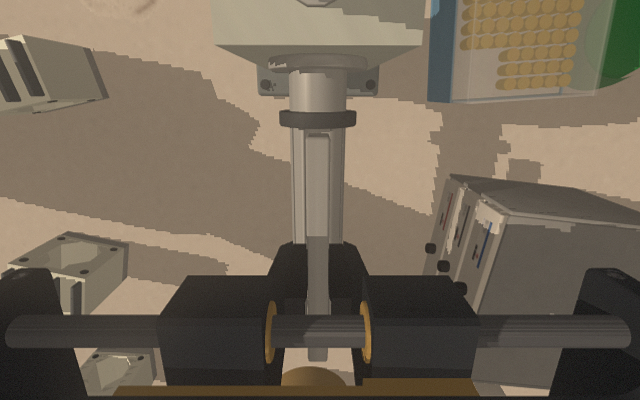

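```bash
python3 - <<'E'
from h import *
s=st()
u=lambda p:(250+p[0]/4.2,60+p[1]/2.5)
print('key far top',atz('wrist',u((286,188)),.148),atz('wrist',u((286,184)),.148))
print('shoulder face at shaft top',atz('wrist',u((270,172)),.116)); print('ring top front', atz('wrist',u((286,130)),.122))
print('near end',atz('wrist',(318,361),.148))
E
```

```text
t 26.8 pos [ 0.6611 -0.1117  0.156 ] q [0.694 0.72  0.001 0.001] F [-0.5 -0.4 -0.2] op 0.118
key far top [ 0.65864858 -0.04787169  0.148     ] [ 0.65862299 -0.04718435  0.148     ]
shoulder face at shaft top [ 0.6567459  -0.04861408  0.116     ]
ring top front [ 0.65841685 -0.03957514  0.122     ]
near end [ 0.66323077 -0.17238825  0.148     ]
```

```bash
python3 -m inch '[[1,[-0.13,0,0.4],0],[1,[-0.13,0,0.8],0],[1,[-0.13,0,1.2],0],[1,[-0.13,0,1.5],0],[1,[-0.13,0,1.7],0],[1,[-0.13,0,1.9],0],[1,[-0.13,0,2.0],0],[1,[-0.13,0,2.0],0]]'; python3 - <<'E'
from h import *
s=st();snap('wrist','w19.png')
im=cv2.imread('pics/w19.png')[60:300,250:390]
cv2.imwrite('pics/w19c.png',cv2.resize(im,None,fx=4.2,fy=2.5,interpolation=cv2.INTER_CUBIC))
E
```

```text
clock: 27.6
tool_pos: [0.6606, -0.1132, 0.1352]
eef_rot: [0.694, 0.72, 0.0, 0.0]
contact_force: [-1.0, 0.1, 3.9]
opening: 0.115
t 27.6 pos [ 0.6606 -0.1132  0.1352] q [0.694 0.72  0.    0.   ] F [-1.   0.1  3.9] op 0.115
```

View pics/w19c.png

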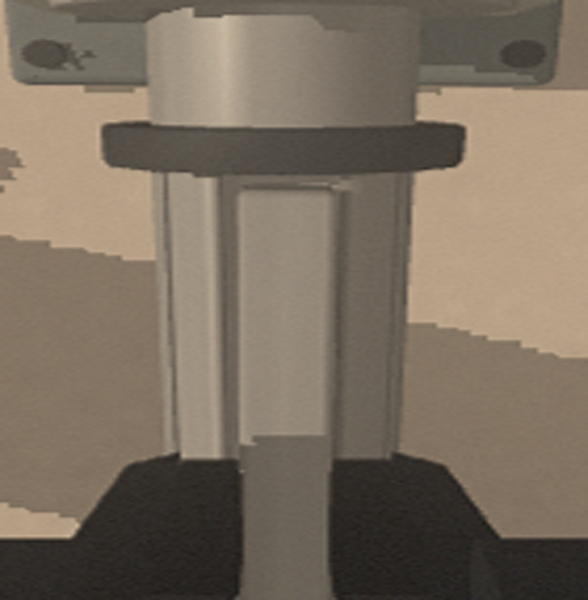

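```bash
python3 - <<'E'
from h import *
u=lambda p:(250+p[0]/4.2,60+p[1]/2.5)
s=r.get_state()
print('key far top',atz('wrist',u((286,187)),.128)-s['tool_pos'],atz('wrist',u((286,187)),.128))
print('shoulder face at shaft top',atz('wrist',u((200,175)),.114),atz('wrist',u((230,177)),.115))
im=cv2.imread('pics/w19.png')[120:150,290:350]
cv2.imwrite('pics/w19d.png',cv2.resize(im,None,fx=12,fy=12,interpolation=cv2.INTER_CUBIC))
E
```

```text
key far top [-0.00246533  0.06405307 -0.00723434] [ 0.65817742 -0.04913288  0.128     ]
shoulder face at shaft top [ 0.64848772 -0.04898706  0.114     ] [ 0.65191392 -0.04912253  0.115     ]
```

View pics/w19d.png

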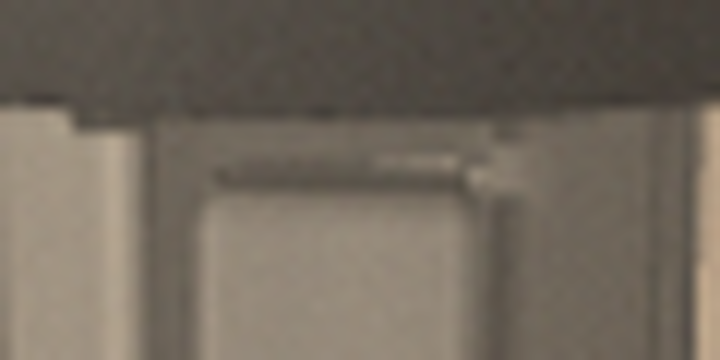

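```bash
python3 -m inch '[[1,[0,0,0.1],0],[1,[0,0,0.15],0],[1,[0,0,0.15],0],[1,[0,0,0.15],0]]'
```

```text
clock: 28.05
tool_pos: [0.6605, -0.1128, 0.1329]
eef_rot: [0.694, 0.72, 0.0, -0.0]
contact_force: [-0.3, 2.5, -0.1]
opening: 0.117
```

```bash
python3 -m inch '[[1,[0,0,0.1],0],[1,[0,0,0.2],0],[1,[0,0,0.2],0],[1,[0,0,0.2],0]]'; python3 - <<'E'
from h import *
s=st();snap('wrist','w20.png');snap('scene','s20.png')
im=cv2.imread('pics/w20.png')[60:300,250:390]
cv2.imwrite('pics/w20c.png',cv2.resize(im,None,fx=4.2,fy=2.5,interpolation=cv2.INTER_CUBIC))
cv2.imwrite('pics/s20c.png',cv2.resize(cv2.imread('pics/s20.png')[150:250,250:370],None,fx=6,fy=6,interpolation=cv2.INTER_CUBIC))
E
```

```text
clock: 28.45
tool_pos: [0.6605, -0.113, 0.1315]
eef_rot: [0.694, 0.72, 0.0, -0.0]
contact_force: [0.2, 2.9, 2.9]
opening: 0.122
t 28.45 pos [ 0.6605 -0.113   0.1315] q [ 0.694  0.72   0.    -0.   ] F [0.2 2.9 2.9] op 0.122
```

View pics/w20c.png

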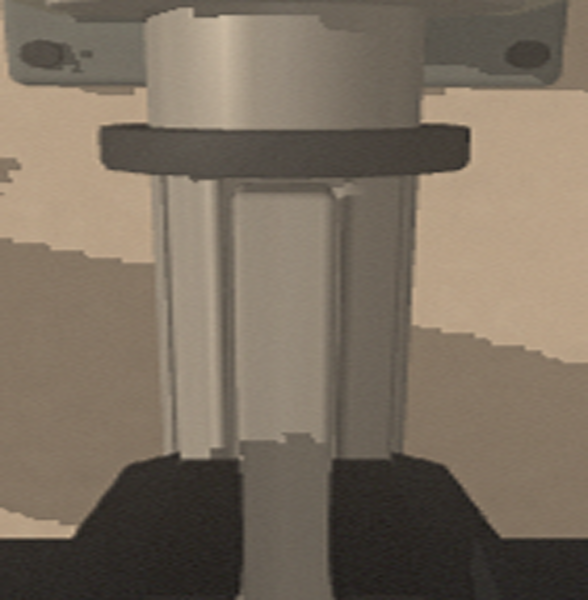

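View pics/s20c.png

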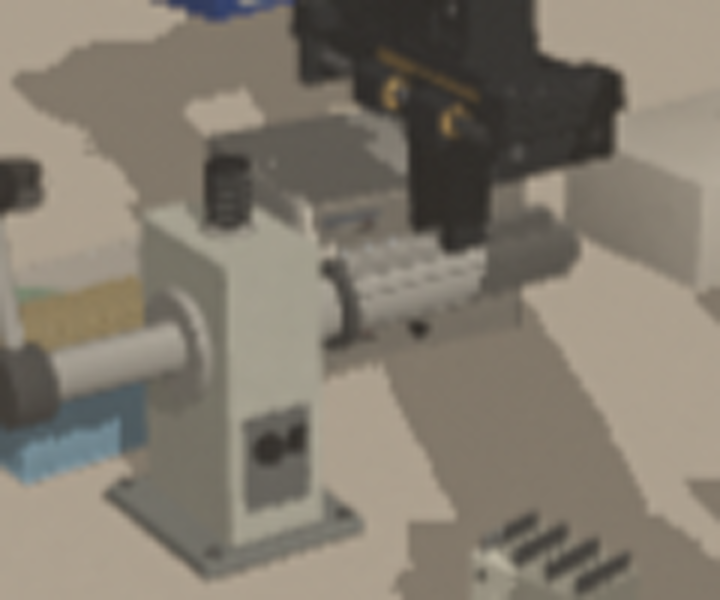

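```bash
python3 -m inch '[[0.8,[0,0,0],0],[0.7,[0,0,0],0],[0.6,[0,0,0],0],[0.6,[0,0,0],0],[0.6,[0,0,0],0],[0.6,[0,0,-2],0],[0.6,[-2,0,-5],0],[0.6,[-5,0,-9],0],[0.6,[-8,0,-12],0],[0.6,[-8,0,-12],0],[0.6,[-8,0,-12],0]]'; python3 - <<'E'
from h import *
s=st();snap('wrist','w21.png');snap('scene','s21.png')
im=cv2.imread('pics/w21.png')[40:240,250:390]
cv2.imwrite('pics/w21c.png',cv2.resize(im,None,fx=4.2,fy=3,interpolation=cv2.INTER_CUBIC))
cv2.imwrite('pics/s21c.png',cv2.resize(cv2.imread('pics/s21.png')[150:250,250:370],None,fx=6,fy=6,interpolation=cv2.INTER_CUBIC))
E
```

```text
clock: 29.65
tool_pos: [0.6631, -0.1943, 0.2516]
eef_rot: [0.695, 0.719, 0.0, 0.0]
contact_force: [-0.2, 0.5, 0.2]
opening: 0.401
t 29.65 pos [ 0.6631 -0.1943  0.2516] q [0.695 0.719 0.    0.   ] F [-0.2  0.5  0.2] op 0.401
```

View pics/w21c.png

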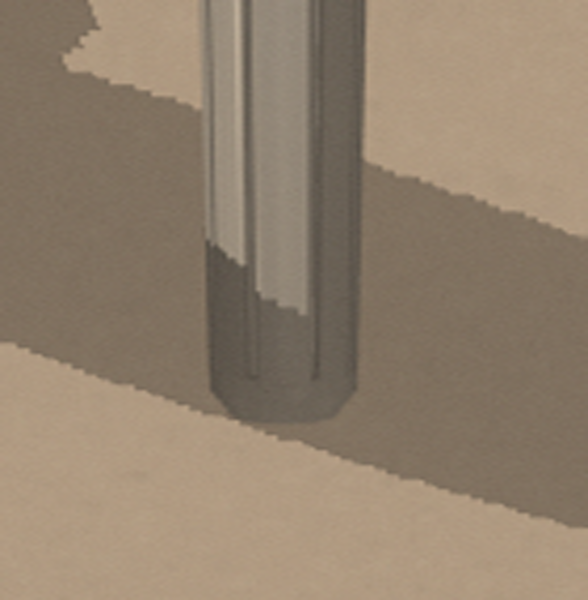

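View pics/s21c.png

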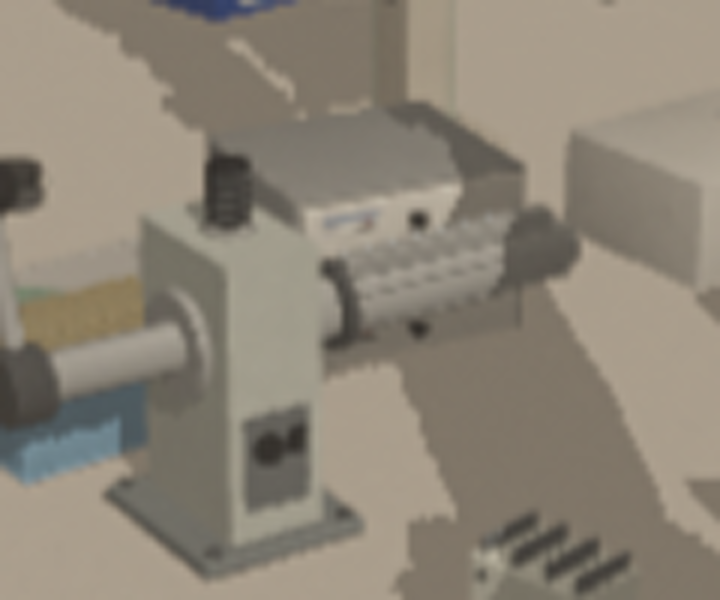

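Now I'll check that it is seated by touching the key top with closed fingertips (TCP should be about 0.138 at contact).

```bash
python3 -m inch '[[1,[1.5,0,1],0],[1,[3.4,0,3],0],[1,[3.4,0,6],0],[1,[3.4,0,9],0],[1,[3.4,0,10],0],[1,[3.4,0,10.5],0],[1,[3.4,0,10.7],0],[1,[3.4,0,10.9],0],[1,[3.4,0,11],0],[1,[3.4,0,11],0]]';  python3 -m inch '[[1,[0,0,0.1],0],[1,[0,0,0.2],0],[1,[0,0,0.3],0],[1,[0,0,0.3],0]]'
```

```text
clock: 30.75
tool_pos: [0.6623, -0.1596, 0.142]
eef_rot: [0.695, 0.719, 0.0, 0.001]
contact_force: [-0.1, -0.4, 0.4]
opening: 0.007
clock: 31.15
tool_pos: [0.6621, -0.1596, 0.1386]
eef_rot: [0.694, 0.72, 0.0, 0.0]
contact_force: [-0.5, -0.4, 3.6]
opening: 0.007
```

```bash
python3 -m inch '[[1,[0,0,0.1],0],[1,[0,0,0.15],0],[1,[0,0,0.15],0]]';python3 -m inch '[[1,[0,0,-1],0],[1,[3,-0.0,-1.5],0],[1,[6,0,-1.5],0],[1,[9,0,-1.5],0],[1,[9.6,0,-1.2],0],[1,[9.6,0,-0.7],0],[1,[9.6,0,-0.3],0],[1,[9.6,0,-0.1],0],[1,[9.6,0,-0.1],0]]'; python3 -m inch '[[1,[0,0,0.05],0],[1,[0,0,0.1],0],[1,[0,0,0.1],0]]'
```

```text
clock: 31.45
tool_pos: [0.6623, -0.1596, 0.1385]
eef_rot: [0.695, 0.719, 0.0, 0.001]
contact_force: [-2.6, -0.7, 10.6]
opening: 0.008
clock: 32.35
tool_pos: [0.6587, -0.0659, 0.1385]
eef_rot: [0.696, 0.718, -0.0, 0.001]
contact_force: [-3.1, 0.6, 7.8]
opening: 0.007
clock: 32.65
tool_pos: [0.6588, -0.0659, 0.1385]
eef_rot: [0.696, 0.718, -0.0, 0.001]
contact_force: [-4.4, 0.3, 13.7]
opening: 0.007
```

The key is seated flat, with contact at 0.1385 at both ends. Next I'll re-survey the carriers.

```bash
python3 -m inch '[[1,[0,0,-3],0],[0.5,[0,0,-8],0],[0,[-2,-3,-12],0],[0,[-5,-7,-16],0],[0,[-8,-11,-18],0],[0,[-11,-15,-18],0],[0,[-13,-19,-18],0],[0,[-13,-21.5,-18],0],[0,[-13,-21.5,-18],0],[0,[-13,-21.5,-18],0]]'; python3 - <<'E'
from h import *
s=st();snap('wrist','w22.png'); snap('top','t22.png')
for n in ['carrier_1','cup']:
 for cam in ['wrist','top']:
  for d in viewer.outline_of(cam,n):
   ys,xs=np.nonzero(d['pixels']); print(n,cam,round(d['p'],2),np.round(d['bbox']),xs.mean().round(1),ys.mean().round(1))
cv2.imwrite('pics/t22c.png',cv2.resize(cv2.imread('pics/t22.png')[140:280,300:460],None,fx=5,fy=4.2,interpolation=cv2.INTER_CUBIC))
E
```

```text
clock: 33.65
tool_pos: [0.4479, -0.2031, 0.3168]
eef_rot: [0.696, 0.718, -0.0, 0.0]
contact_force: [-0.5, -0.1, 0.6]
opening: 0.797
t 33.65 pos [ 0.4479 -0.2031  0.3168] q [ 0.696  0.718 -0.     0.   ] F [-0.5 -0.1  0.6] op 0.797
carrier_1 wrist 0.83 [296. 220.  46.  49.] 318.7 243.6
carrier_1 wrist 0.74 [292.   0.  60.  36.] 320.5 14.6
carrier_1 wrist 0.67 [288. 124.  54.  52.] 313.6 150.2
carrier_1 top 0.9 [319. 240.  18.  22.] 325.7 250.1
carrier_1 top 0.73 [379. 235.  18.  28.] 385.5 250.1
cup wrist 0.71 [374. 250.  18.  44.] 381.7 272.7
cup wrist 0.16 [287. 125.  54.  49.] 313.3 150.1
cup top 0.75 [446. 194.  15.  20.] 452.7 202.8
```

View pics/w22.png

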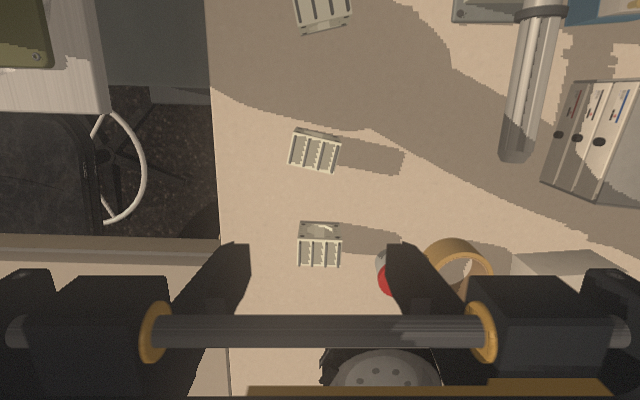

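View pics/t22c.png

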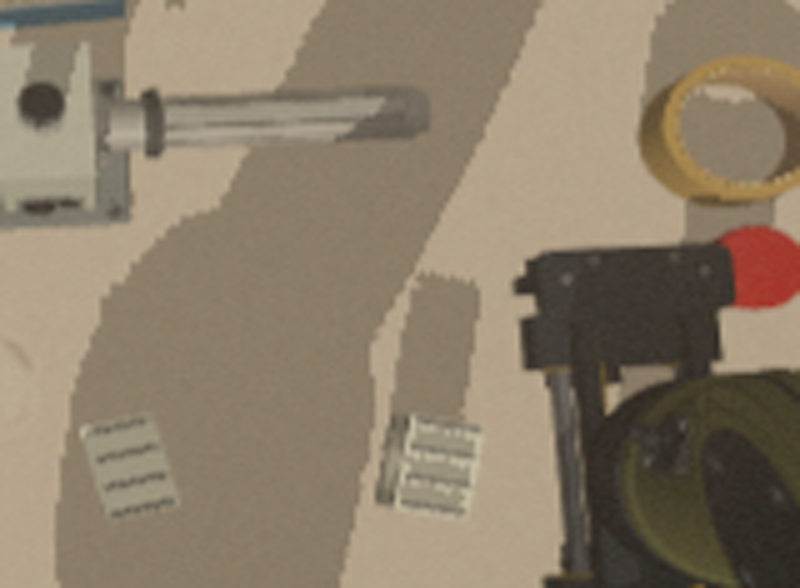

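```bash
python3 - <<'E'
from h import *
im=cv2.imread('pics/w22.png')
cv2.imwrite('pics/w22c.png',cv2.resize(im[115:185,270:360],None,fx=8,fy=8,interpolation=cv2.INTER_CUBIC))
E
```

```text
(no output)
```

View pics/w22c.png

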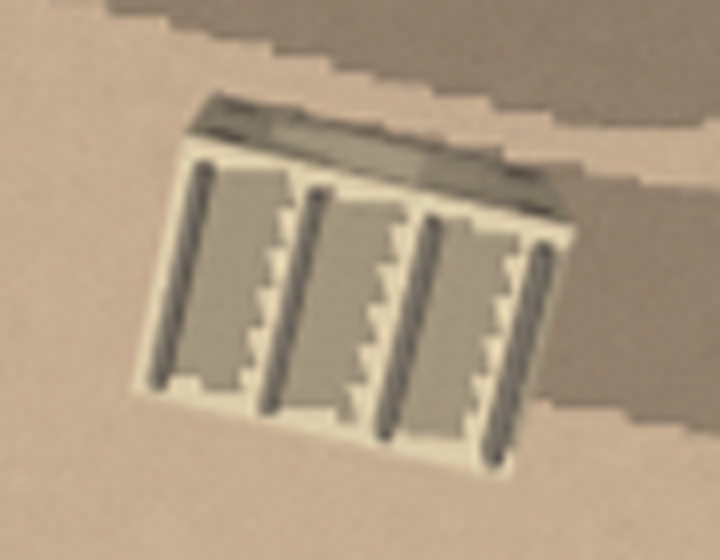

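```bash
cat >> h.py <<'E'
def car(cam,pts,off,sc,z=.064):
    q=np.array([atz(cam,(off[0]+p[0]/sc,off[1]+p[1]/sc),z) for p in pts]) # order: +y-x, +y+x, -y+x, -y-x
    e=(q[1]+q[2]-q[0]-q[3])/2; f=(q[0]+q[1]-q[2]-q[3])/2
    yx=np.degrees(np.arctan2(e[1],e[0])); yy=np.degrees(np.arctan2(-f[0],f[1]))
    c=q.mean(0); print('center',c.round(4),'w',np.linalg.norm(e).round(4),'l',np.linalg.norm(f).round(4),'yaw',yx.round(1),yy.round(1)); return c,(yx+yy)/2
E
python3 - <<'E'
from h import *
s=st();c,y=car('wrist',[(185,140),(575,230),(512,480),(135,392)],(270,115),8)
print(np.degrees(R.from_quat(s['eef_rot']).as_euler('xyz')[2])-90)
rows([c[0],c[1],.12])
E
```

```text
t 33.95 pos [ 0.4493 -0.2005  0.3166] q [ 0.694  0.72   0.    -0.   ] F [-0.7 -0.6 -0.2] op 0.999
center [ 0.4443 -0.1903  0.064 ] w 0.0598 l 0.0394 yaw -11.0 -10.6
2.1040993857769763
shift cm [ 1.02 -0.47 19.66]
```

```bash
python3 -m inch '[[0,[0.4,-0.3,3],4],[0,[0.8,-0.5,7],8],[0,[0.85,-0.6,11],12.9],[0,[0.85,-0.6,15],12.9],[0,[0.85,-0.6,18],12.9],[0,[0.85,-0.6,19.7],12.9],[0,[0.85,-0.6,19.7],12.9],[0,[0.85,-0.6,19.7],12.9],[0,[0.85,-0.6,19.7],12.9]]'; python3 - <<'E'
from h import *
s=st();snap('wrist','w23.png'); st()
print(proj('wrist',[np.array(s['tool_pos'])*[1,1,0]+[0,0,.064]]))
E
```

```text
clock: 34.85
tool_pos: [0.4431, -0.1928, 0.1207]
eef_rot: [0.771, 0.637, 0.001, 0.001]
contact_force: [0.2, 0.0, -0.1]
opening: 1.0
t 34.85 pos [ 0.4431 -0.1928  0.1207] q [0.771 0.637 0.001 0.001] F [ 0.2  0.  -0.1] op 1.0
t 34.9 pos [ 0.443  -0.1929  0.1208] q [0.771 0.637 0.001 0.001] F [0.4 0.4 0.3] op 1.003
[[318.00065864 225.47181462]]
```

View pics/w23.png

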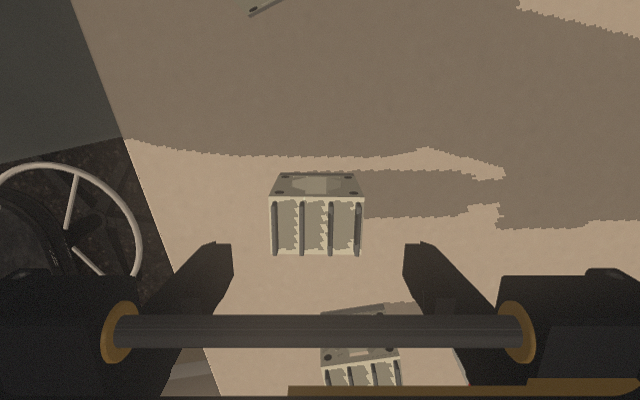

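Carrier 2 is centred at (316,225), 1 mm off the TCP, so I'll descend and grip.

```bash
python3 -m inch '[[0,[0,-0.1,1.5],0],[0,[0,-0.1,3.5],0],[0,[0,-0.1,5],0],[0,[0,-0.1,6.1],0],[0,[0,-0.1,6.1],0],[0.3,[0,-0.1,6.1],0],[0.6,[0,-0.1,6.1],0],[0.6,[0,-0.1,6.1],0],[0.6,[0,-0.1,6.1],0],[0.6,[0,-0.1,6.1],0],[0.6,[0,-0.1,6.1],0],[0.6,[0,-0.1,6.1],0]]' 50; python3 -m inch '[[0.6,[0,0,-0.5],0],[0.6,[0,0,-2],0],[0.6,[0,0,-4],-3],[0.6,[0,0,-8],-7],[0.6,[0,0,-11],-12],[0.6,[0,0,-11],-12.9],[0.6,[0,0,-11],-12.9],[0.6,[0,0,-11],-12.9]]'; python3 - <<'E'
from h import *
s=st();snap('wrist','w24.png');rows([.662,-.27,.17])
E
```

```text
clock: 36.1
tool_pos: [0.4416, -0.1929, 0.0593]
eef_rot: [0.771, 0.637, 0.0, 0.001]
contact_force: [-0.2, -1.0, 5.9]
opening: 0.674
clock: 36.9
tool_pos: [0.4398, -0.1928, 0.1674]
eef_rot: [0.695, 0.719, -0.001, -0.001]
contact_force: [-0.3, -0.2, -3.0]
opening: 0.678
t 36.9 pos [ 0.4398 -0.1928  0.1674] q [ 0.695  0.719 -0.001 -0.001] F [-0.3 -0.2 -3. ] op 0.678
shift cm [-8.5  21.93 -0.34]
```

View pics/w24.png

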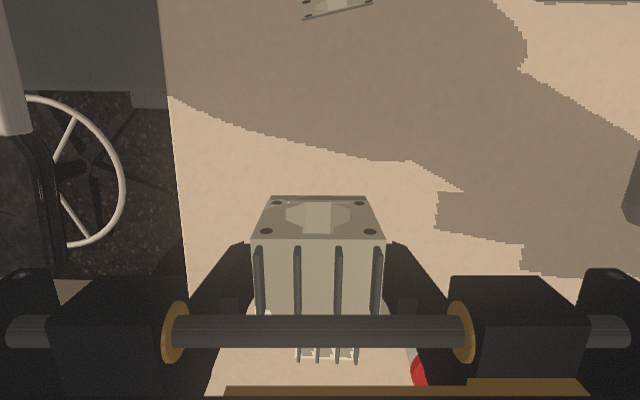

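```bash
python3 -m inch '[[0.6,[-1.5,1,0],0],[0.6,[-3.5,3.5,0],0],[0.6,[-5.5,7,0],0],[0.6,[-7,10.5,0],0],[0.6,[-8,14,0],0],[0.6,[-8,17.5,0],0],[0.6,[-8,20,0],0],[0.6,[-8,21.9,0],0],[0.6,[-8,21.9,1],0],[0.6,[-8,21.9,2.5],0],[0.6,[-8,21.9,3.5],0],[0.6,[-8,21.9,4],0],[0.6,[-8,21.9,4],0],[0.6,[-8,21.9,4],0],[0.6,[-8,21.9,4],0]]'; python3 - <<'E'
from h import *
s=st();snap('wrist','w25.png'); s=st()
print(proj('wrist',[[.6545+.2*np.sin(.035),.012-.2,.1]]),proj('wrist',[np.array(s['tool_pos'])+[0,.02,-.0273]]))
E
```

```text
clock: 38.45
tool_pos: [0.6631, -0.265, 0.1295]
eef_rot: [0.695, 0.719, 0.0, 0.001]
contact_force: [-0.3, 0.5, -2.0]
opening: 0.676
t 38.45 pos [ 0.6631 -0.265   0.1295] q [0.695 0.719 0.    0.001] F [-0.3  0.5 -2. ] op 0.676
t 38.5 pos [ 0.6631 -0.265   0.1296] q [0.695 0.719 0.    0.001] F [ 0.7 -0.2 -2.1] op 0.673
[[320.66904431 102.09702814]] [[319.52215384 213.3809244 ]]
```

View pics/w25.png

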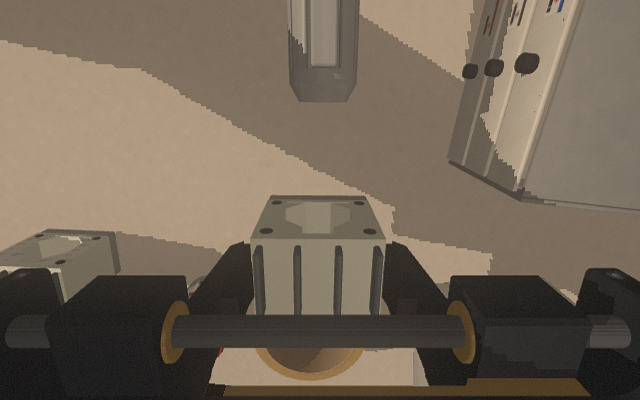

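The shaft end is at (324,95) and the key is at (323,60). The carrier's keyway is centred at about (319,215). I'll work out the lateral offset.

```bash
python3 - <<'E'
from h import *
im=cv2.imread('pics/w25.png')
cv2.imwrite('pics/w25c.png',cv2.resize(im[0:250,240:400],None,fx=4.5,fy=2.4,interpolation=cv2.INTER_CUBIC))
E
```

```text
(no output)
```

View pics/w25c.png

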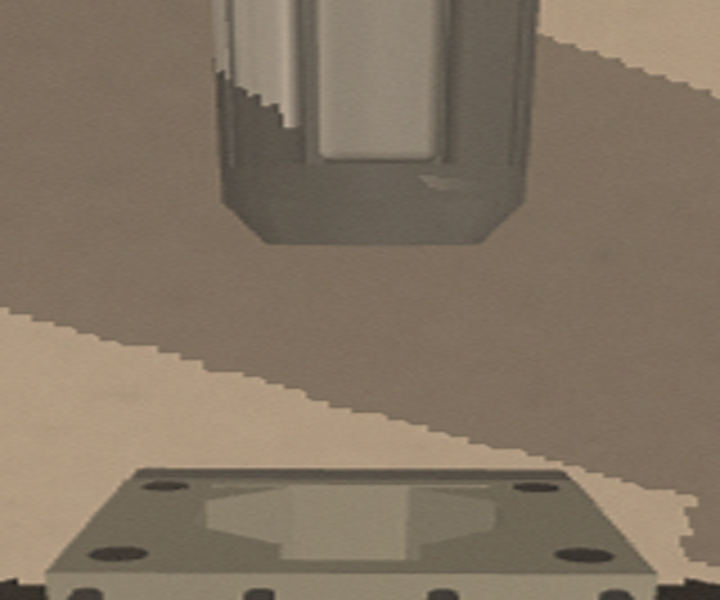

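```bash
python3 -m inch '[[0.6,[0,0.25,0.2],0],[0.6,[1,0.25,0.2],0],[0.6,[2,0.25,0.2],0],[0.6,[3,0.25,0.2],0],[0.6,[4,0.25,0.2],0],[0.6,[4.8,0.25,0.2],0],[0.6,[4.8,0.25,0.2],0],[0.6,[4.8,0.25,0.2],0]]'; python3 - <<'E'
from h import *
s=st();snap('wrist','w26.png'); snap('scene','s26.png')
im=cv2.imread('pics/w26.png')
cv2.imwrite('pics/w26c.png',cv2.resize(im[50:250,240:400],None,fx=4.5,fy=3,interpolation=cv2.INTER_CUBIC))
cv2.imwrite('pics/s26c.png',cv2.resize(cv2.imread('pics/s26.png')[150:250,270:390],None,fx=6,fy=6,interpolation=cv2.INTER_CUBIC))
E
```

```text
clock: 39.3
tool_pos: [0.6636, -0.2169, 0.1268]
eef_rot: [0.694, 0.72, -0.0, 0.0]
contact_force: [-0.3, 0.1, -2.1]
opening: 0.674
t 39.3 pos [ 0.6636 -0.2169  0.1268] q [ 0.694  0.72  -0.     0.   ] F [-0.3  0.1 -2.1] op 0.674
```

View pics/w26c.png

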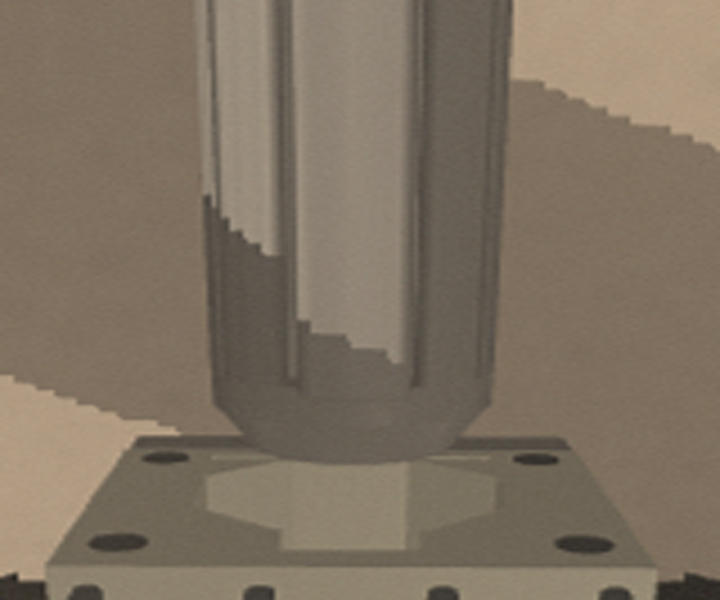

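View pics/s26c.png

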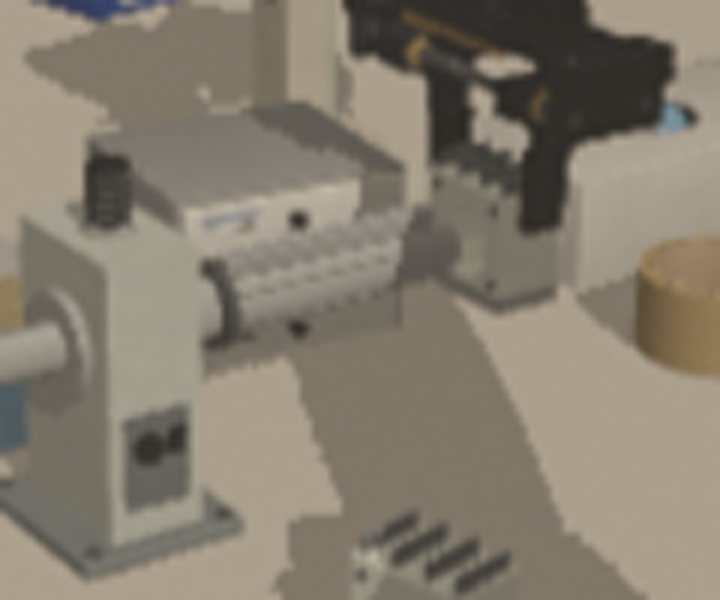

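Centred (shaft 352, carrier 351 in the crop). I'll advance now, watching forces.

```bash
python3 -m inch '[[0.6,[0.5,0.05,-0.05],0],[0.6,[1,0.05,-0.05],0],[0.6,[1.5,0.05,-0.05],0],[0.6,[2,0.05,-0.05],0],[0.6,[2.5,0.05,-0.05],0],[0.6,[3,0.05,-0.05],0],[0.6,[3,0.05,-0.05],0]]'
```

```text
clock: 40.1
tool_pos: [0.6631, -0.1853, 0.1274]
eef_rot: [0.694, 0.72, 0.0, -0.0]
contact_force: [0.1, -0.3, -3.5]
opening: 0.675
```

```bash
python3 -m inch '[[0.6,[0.5,0,0],0],[0.6,[1,0,0],0],[0.6,[1.5,0,0],0],[0.6,[2,0,0],0],[0.6,[2.5,0,0],0],[0.6,[3,0,0],0],[0.6,[3,0,0],0]]'; python3 - <<'E'
from h import *
s=st();im=snap('wrist','w27.png')
cv2.imwrite('pics/w27c.png',cv2.resize(cv2.imread('pics/w27.png')[50:250,240:400],None,fx=4.5,fy=3,interpolation=cv2.INTER_CUBIC))
E
```

```text
clock: 40.8
tool_pos: [0.662, -0.1554, 0.1274]
eef_rot: [0.694, 0.72, 0.0, -0.0]
contact_force: [0.4, 1.0, -2.9]
opening: 0.681
t 40.8 pos [ 0.662  -0.1554  0.1274] q [ 0.694  0.72   0.    -0.   ] F [ 0.4  1.  -2.9] op 0.681
```

View pics/w27c.png

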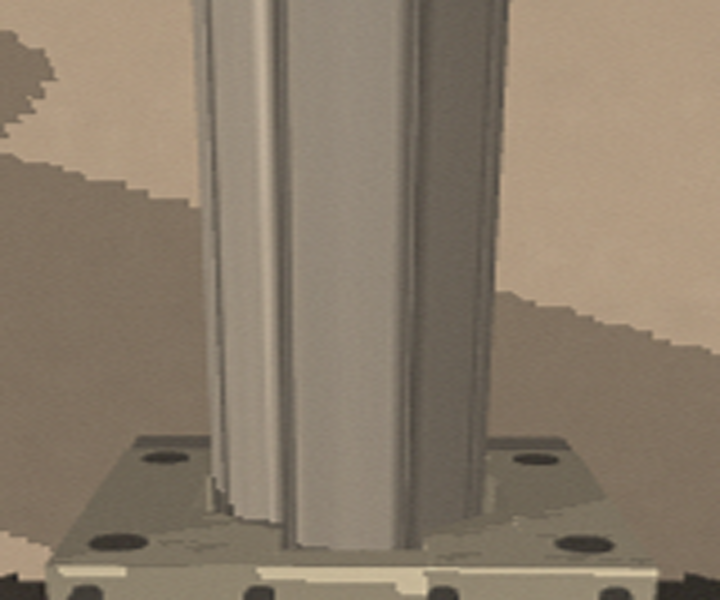

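The key is inside the keyway and forces are near zero, so I'll slide it on to the shoulder.

```bash
python3 -m inch '[[0.6,[1,0,0],0],[0.6,[2,0,0],0],[0.6,[3,0,0],0],[0.6,[4,0,0],0],[0.6,[5,0,0],0],[0.6,[6,0,0],0],[0.6,[7,0,0],0],[0.6,[7.8,0,0],0],[0.6,[7.8,0,0],0],[0.6,[7.8,0,0],0]]'
```

```text
clock: 41.85
tool_pos: [0.6592, -0.0791, 0.1272]
eef_rot: [0.694, 0.72, -0.0, 0.0]
contact_force: [-0.1, -0.8, -2.8]
opening: 0.675
```

```bash
python3 -m inch '[[0.6,[0.2,0,0],0],[0.6,[0.4,0,0],0],[0.6,[0.6,0,0],0],[0.6,[0.8,0,0],0],[0.6,[0.9,0,0],0],[0.6,[0.9,0,0],0]]'
```

```text
clock: 42.45
tool_pos: [0.6588, -0.0696, 0.1272]
eef_rot: [0.694, 0.72, 0.0, -0.0]
contact_force: [0.5, -0.2, -2.2]
opening: 0.673
```

```bash
python3 -m inch '[[0.6,[0.15,0,0],0],[0.6,[0.3,0,0],0],[0.6,[0.4,0,0],0],[0.6,[0.4,0,0],0]]'; python3 - <<'E'
from h import *
s=st();im=snap('wrist','w28.png')
cv2.imwrite('pics/w28c.png',cv2.resize(cv2.imread('pics/w28.png')[50:250,240:400],None,fx=4.5,fy=3,interpolation=cv2.INTER_CUBIC))
E
```

```text
clock: 42.85
tool_pos: [0.6587, -0.068, 0.1273]
eef_rot: [0.695, 0.719, -0.001, 0.001]
contact_force: [-0.1, -5.4, -1.6]
opening: 0.674
t 42.85 pos [ 0.6587 -0.068   0.1273] q [ 0.695  0.719 -0.001  0.001] F [-0.1 -5.4 -1.6] op 0.674
```

View pics/w28c.png

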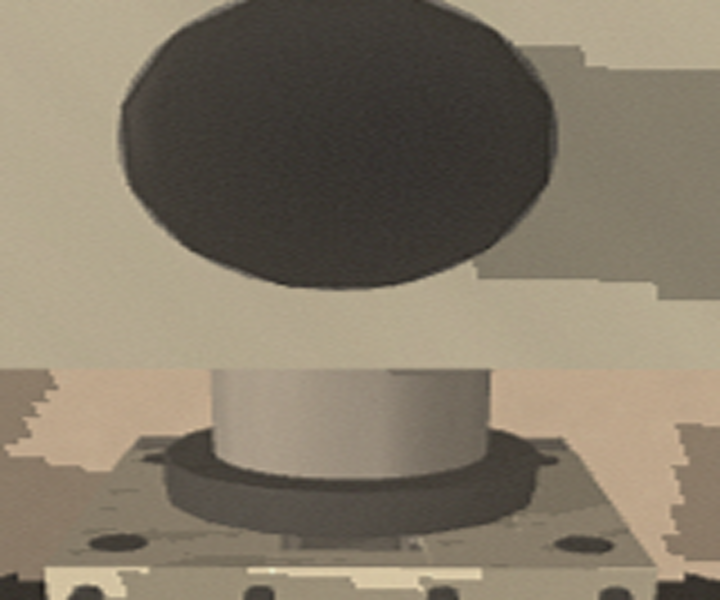

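At the shoulder (y = -0.068, -5 N). I'll release and go back to look at the others.

```bash
python3 -m inch '[[0.3,[-0.1,0,0],0],[0.2,[-0.1,0,0],0],[0,[-0.1,0,0],0],[0,[-0.1,0,0],0],[0,[-0.1,0,-2],0],[0,[-0.1,0,-6],0],[0,[-0.1,0,-10],0],[0,[-1,-3,-14],0],[0,[-3,-7,-17],0],[0,[-5,-11,-19],0],[0,[-7,-15,-19],0],[0,[-9,-19,-19],0],[0,[-11,-21,-19],0],[0,[-13,-21,-19],0],[0,[-13.5,-21,-19],0],[0,[-13.5,-21,-19],0],[0,[-13.5,-21,-19],0],[0,[-13.5,-21,-19],0]]'; python3 - <<'E'
from h import *
s=st();snap('wrist','w29.png'); st(); snap('scene','s29.png')
im=cv2.imread('pics/w29.png')
cv2.imwrite('pics/w29c.png',cv2.resize(im[205:285,280:370],None,fx=8,fy=7,interpolation=cv2.INTER_CUBIC))
cv2.imwrite('pics/s29c.png',cv2.resize(cv2.imread('pics/s29.png')[150:270,270:450],None,fx=4.4,fy=4.4,interpolation=cv2.INTER_CUBIC))
E
```

```text
clock: 44.7
tool_pos: [0.4542, -0.2067, 0.3173]
eef_rot: [0.694, 0.72, 0.0, -0.0]
contact_force: [0.6, -0.4, 0.4]
opening: 0.997
t 44.7 pos [ 0.4542 -0.2067  0.3173] q [ 0.694  0.72   0.    -0.   ] F [ 0.6 -0.4  0.4] op 0.997
t 44.75 pos [ 0.4541 -0.2069  0.3173] q [ 0.694  0.72   0.    -0.   ] F [-0.4  0.1  0.3] op 0.998
```

View pics/w29.png

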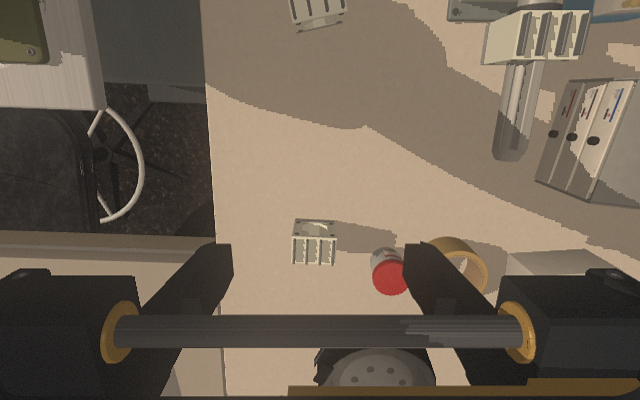

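View pics/s29c.png

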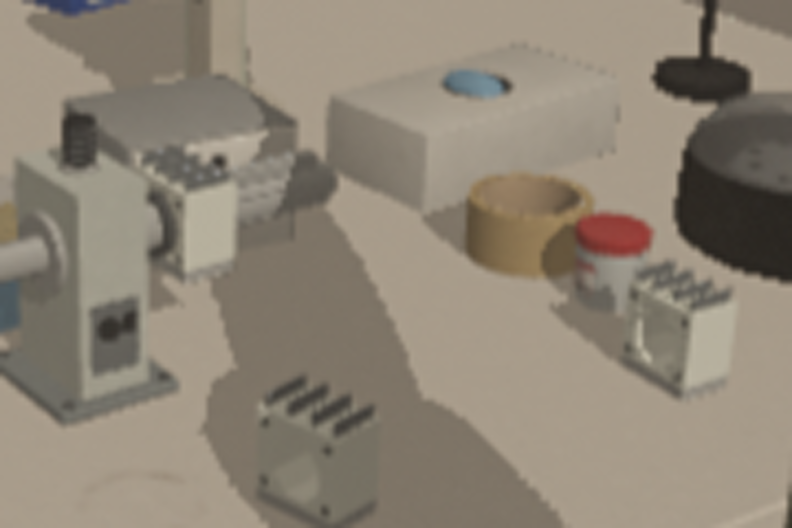

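The first carrier is on the shaft. The next one (C) is at (314,247).

View pics/w29c.png

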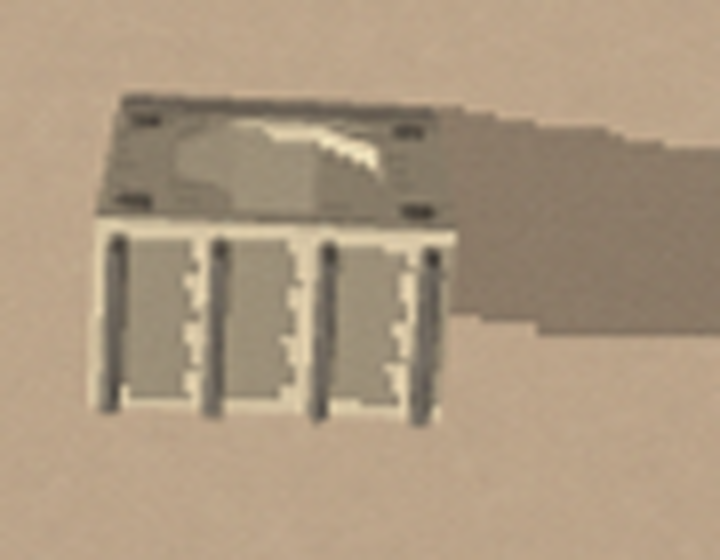

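```bash
python3 - <<'E'
from h import *
pts=[(p[0],p[1]*8/7) for p in [(98,216),(456,234),(438,420),(90,406)]]
s=st();c,y=car('wrist',pts,(280,205),8); rows([c[0],c[1],.12])
print(R.from_quat(s['eef_rot']).as_euler('xyz',True)[2]-90)
E
```

```text
t 44.8 pos [ 0.454  -0.2071  0.3173] q [ 0.694  0.72   0.    -0.   ] F [0.  0.2 0.9] op 1.001
center [ 0.4532 -0.3283  0.064 ] w 0.0595 l 0.0404 yaw -1.1 -1.1
shift cm [-12.12  -0.55  19.72]
2.152525947087227
```

```bash
python3 -m inch '[[0,[-3,-0.2,2],1.6],[0,[-7,-0.5,5],3.2],[0,[-11,-0.55,9],3.2],[0,[-12.1,-0.55,13],3.2],[0,[-12.1,-0.55,17],3.2],[0,[-12.1,-0.55,19.5],3.2],[0,[-12.1,-0.55,19.7],3.2],[0,[-12.1,-0.55,19.7],3.2],[0,[-12.1,-0.55,19.7],3.2],[0,[-12.1,-0.55,19.7],3.2]]'; python3 - <<'E'
from h import *
s=st();snap('wrist','w30.png'); s=st()
print(proj('wrist',[np.array(s['tool_pos'])*[1,1,0]+[0,0,.064]]))
E
```

```text
clock: 45.8
tool_pos: [0.4535, -0.3296, 0.1219]
eef_rot: [0.714, 0.7, 0.0, 0.002]
contact_force: [0.4, -0.1, 0.2]
opening: 1.0
t 45.8 pos [ 0.4535 -0.3296  0.1219] q [0.714 0.7   0.    0.002] F [ 0.4 -0.1  0.2] op 1.0
t 45.85 pos [ 0.4533 -0.3297  0.1218] q [0.714 0.7   0.    0.001] F [-0.2  0.5  0.3] op 0.996
[[317.96637102 225.10654729]]
```

View pics/w30.png

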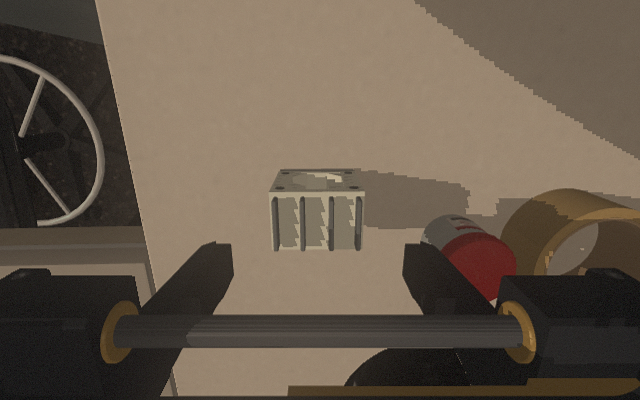

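Carrier C is 3 mm further +y than the TCP, and the cup is clear of the right finger. I'll correct that and grip.

```bash
python3 -m inch '[[0.1,[0.3,-0.05,1.5],0],[0.1,[0.3,-0.05,3.5],0],[0.1,[0.3,-0.05,5],0],[0.1,[0.3,-0.05,6.2],0],[0.1,[0.3,-0.05,6.2],0],[0.3,[0.3,-0.05,6.2],0],[0.6,[0.3,-0.05,6.2],0],[0.6,[0.3,-0.05,6.2],0],[0.6,[0.3,-0.05,6.2],0],[0.6,[0.3,-0.05,6.2],0],[0.6,[0.3,-0.05,6.2],0],[0.6,[0.3,-0.05,6.2],0]]' 50; python3 -m inch '[[0.6,[0,0,-0.5],0],[0.6,[0,0,-2],0],[0.6,[0,0,-4],-1],[0.6,[0,0,-8],-2],[0.6,[0,0,-11],-3.2],[0.6,[0,0,-11],-3.2],[0.6,[0,0,-11],-3.2],[0.6,[0,0,-11],-3.2]]'; python3 - <<'E'
from h import *
s=st();snap('wrist','w31.png');rows([.6645,-.265,.1275])
print(R.from_quat(s['eef_rot']).as_euler('xyz',True)[2]-90)
E
```

```text
clock: 47.05
tool_pos: [0.4527, -0.3266, 0.059]
eef_rot: [0.714, 0.7, 0.0, 0.001]
contact_force: [1.8, 0.3, 6.0]
opening: 0.675
clock: 47.85
tool_pos: [0.4505, -0.3263, 0.167]
eef_rot: [0.695, 0.719, -0.001, -0.001]
contact_force: [1.0, -0.2, -2.8]
opening: 0.675
t 47.85 pos [ 0.4505 -0.3263  0.167 ] q [ 0.695  0.719 -0.001 -0.001] F [ 1.  -0.2 -2.8] op 0.675
shift cm [ 5.35 21.6   3.87]
2.011098202107405
```

View pics/w31.png

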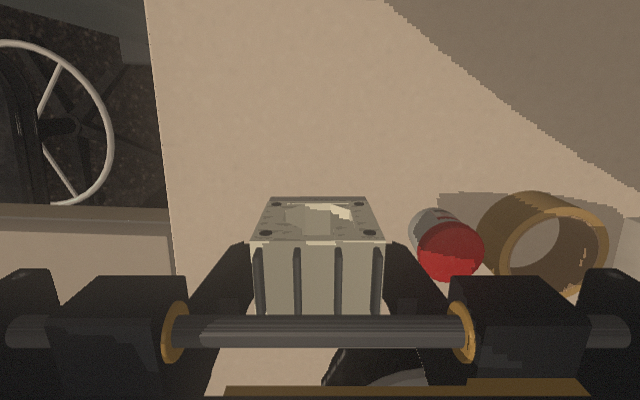

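```bash
python3 -m inch '[[0.6,[1,1,0],0],[0.6,[2.5,3.5,0],0],[0.6,[4,7,0],0],[0.6,[5,10.5,0],0],[0.6,[5.3,14,0],0],[0.6,[5.3,17.5,0],0],[0.6,[5.3,20,0],0],[0.6,[5.3,21.6,0],0],[0.6,[5.3,21.6,1],0],[0.6,[5.3,21.6,2.5],0],[0.6,[5.3,21.6,3.5],0],[0.6,[5.3,21.6,3.95],0],[0.6,[5.3,21.6,3.95],0],[0.6,[5.3,21.6,3.95],0],[0.6,[5.3,21.6,3.95],0]]'; python3 -m inch '[[0.6,[1,0,0],0],[0.6,[2,0,0],0],[0.6,[3,0,0],0],[0.6,[4,0,0],0],[0.6,[4.5,0,0],0],[0.6,[4.5,0,0],0],[0.6,[4.5,0,0],0]]';  python3 - <<'E'
from h import *
s=st();im=snap('wrist','w32.png');print(R.from_quat(s['eef_rot']).as_euler('xyz',True)[2]-90)
cv2.imwrite('pics/w32c.png',cv2.resize(cv2.imread('pics/w32.png')[50:250,240:400],None,fx=4.5,fy=3,interpolation=cv2.INTER_CUBIC))
E
```

```text
clock: 49.4
tool_pos: [0.6663, -0.2659, 0.1295]
eef_rot: [0.695, 0.719, 0.0, 0.001]
contact_force: [0.0, -0.9, -2.9]
opening: 0.675
clock: 50.1
tool_pos: [0.6644, -0.2211, 0.1287]
eef_rot: [0.694, 0.719, -0.0, 0.0]
contact_force: [-0.2, -0.2, -3.2]
opening: 0.676
t 50.1 pos [ 0.6644 -0.2211  0.1287] q [ 0.694  0.719 -0.     0.   ] F [-0.2 -0.2 -3.2] op 0.676
2.0259943402171814
```

View pics/w32c.png

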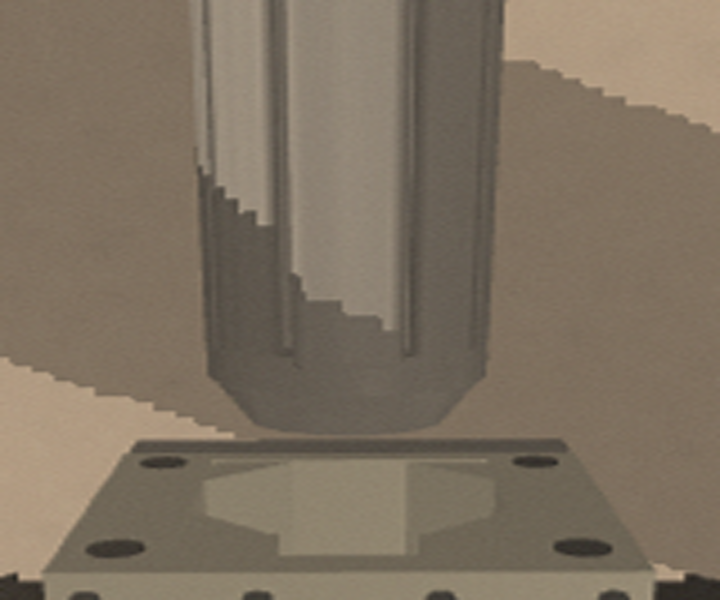

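Centred within 0.3 mm. I'll advance.

```bash
python3 -m inch '[[0.6,[0.5,-0.03,0.12],0],[0.6,[1,-0.03,0.12],0],[0.6,[1.5,-0.03,0.12],0],[0.6,[2,-0.03,0.12],0],[0.6,[2.5,-0.03,0.12],0],[0.6,[3,-0.03,0.12],0],[0.6,[3.5,-0.03,0.12],0],[0.6,[3.5,-0.03,0.12],0]]'
```

```text
clock: 50.95
tool_pos: [0.6629, -0.1843, 0.1277]
eef_rot: [0.694, 0.72, 0.0, -0.0]
contact_force: [0.1, -0.1, -3.3]
opening: 0.674
```

```bash
python3 -m inch '[[0.6,[0.5,0,0],0],[0.6,[1,0,0],0],[0.6,[1.5,0,0],0],[0.6,[2,0,0],0],[0.6,[2.5,0,0],0],[0.6,[3,0,0],0],[0.6,[3,0,0],0]]'; python3 - <<'E'
from h import *
s=st();im=snap('wrist','w33.png')
cv2.imwrite('pics/w33c.png',cv2.resize(cv2.imread('pics/w33.png')[50:250,240:400],None,fx=4.5,fy=3,interpolation=cv2.INTER_CUBIC))
E
```

```text
clock: 51.65
tool_pos: [0.6618, -0.1543, 0.1277]
eef_rot: [0.694, 0.72, 0.0, -0.0]
contact_force: [-0.2, -0.3, -2.8]
opening: 0.678
t 51.65 pos [ 0.6618 -0.1543  0.1277] q [ 0.694  0.72   0.    -0.   ] F [-0.2 -0.3 -2.8] op 0.678
```

View pics/w33c.png

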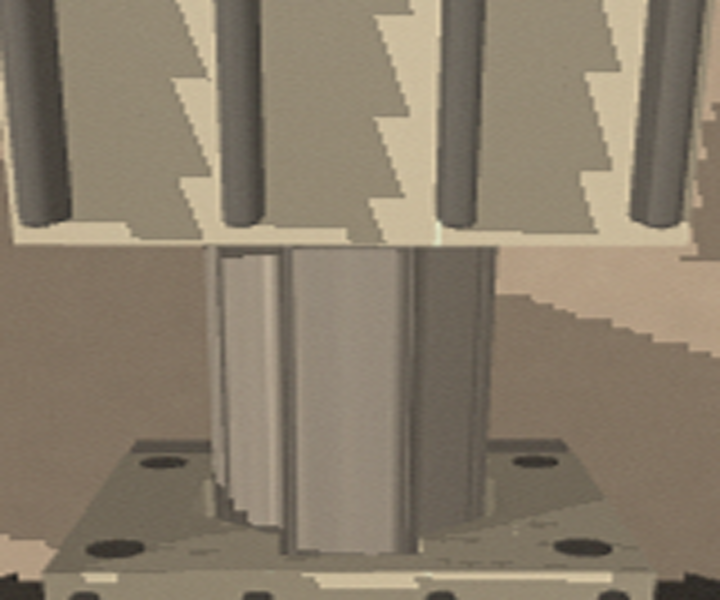

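```bash
python3 -m inch '[[0.6,[0.7,0,0],0],[0.6,[1.4,0,0],0],[0.6,[2.1,0,0],0],[0.6,[2.8,0,0],0],[0.6,[3.4,0,0],0],[0.6,[3.8,0,0],0],[0.6,[4.1,0,0],0],[0.6,[4.3,0,0],0],[0.6,[4.5,0,0],0],[0.6,[4.6,0,0],0],[0.6,[4.7,0,0],0],[0.6,[4.8,0,0],0],[0.6,[4.8,0,0],0]]'
```

```text
clock: 53.0
tool_pos: [0.66, -0.1078, 0.1275]
eef_rot: [0.694, 0.72, 0.0, 0.0]
contact_force: [0.2, 0.3, -3.1]
opening: 0.673
```

```bash
python3 -m inch '[[0.6,[0.1,0,0],0],[0.6,[0.2,0,0],0],[0.6,[0.3,0,0],0],[0.6,[0.3,0,0],0]]'; python3 - <<'E'
from h import *
s=st();im=snap('wrist','w34.png')
cv2.imwrite('pics/w34c.png',cv2.resize(cv2.imread('pics/w34.png')[50:250,240:400],None,fx=4.5,fy=3,interpolation=cv2.INTER_CUBIC))
E
```

```text
clock: 53.4
tool_pos: [0.66, -0.1074, 0.1276]
eef_rot: [0.695, 0.719, -0.001, 0.001]
contact_force: [-0.7, -6.5, -1.2]
opening: 0.674
t 53.4 pos [ 0.66   -0.1074  0.1276] q [ 0.695  0.719 -0.001  0.001] F [-0.7 -6.5 -1.2] op 0.674
```

View pics/w34c.png

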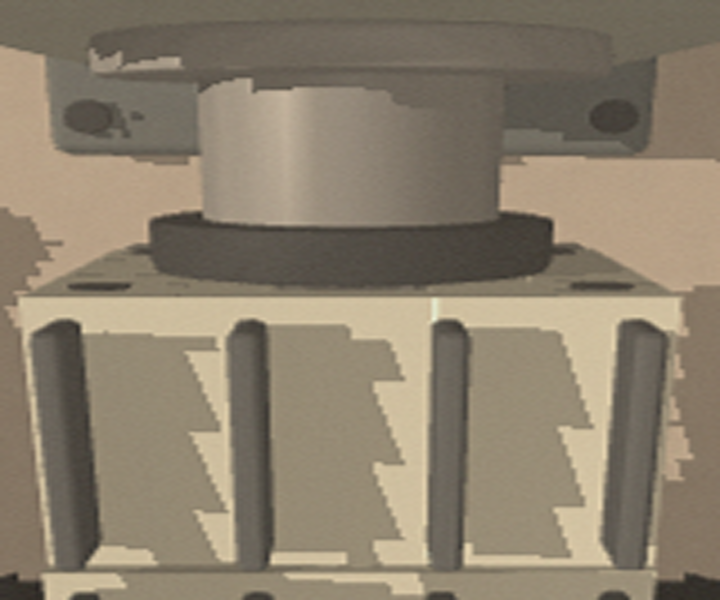

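The two carriers are flush. I'll release and go for the last one (A).

```bash
python3 -m inch '[[0.3,[-0.1,0,0],0],[0.2,[-0.1,0,0],0],[0,[-0.1,0,0],0],[0,[-0.1,0,0],0],[0,[-0.1,0,-2],0],[0,[-0.1,0,-6],0],[0,[-0.1,0,-10],0],[0,[0,-3,-14],0],[0,[0.5,-7,-17],0],[0,[1,-11,-17],0],[0,[2,-15,-17],0],[0,[3,-19,-17],0],[0,[4,-21,-17],0],[0,[4.5,-21.5,-17],0],[0,[4.5,-21.5,-17],0],[0,[4.5,-21.5,-17],0],[0,[4.5,-21.5,-17],0]]'; python3 - <<'E'
from h import *
s=st();snap('wrist','w35.png'); s=st()
E
```

```text
clock: 55.15
tool_pos: [0.4449, -0.0677, 0.2975]
eef_rot: [0.695, 0.719, 0.001, 0.0]
contact_force: [-0.6, 0.5, -0.7]
opening: 1.001
t 55.15 pos [ 0.4449 -0.0677  0.2975] q [0.695 0.719 0.001 0.   ] F [-0.6  0.5 -0.7] op 1.001
t 55.2 pos [ 0.4447 -0.0677  0.2974] q [ 0.695  0.719  0.001 -0.   ] F [-1.1  0.2  0.3] op 0.999
```

View pics/w35.png

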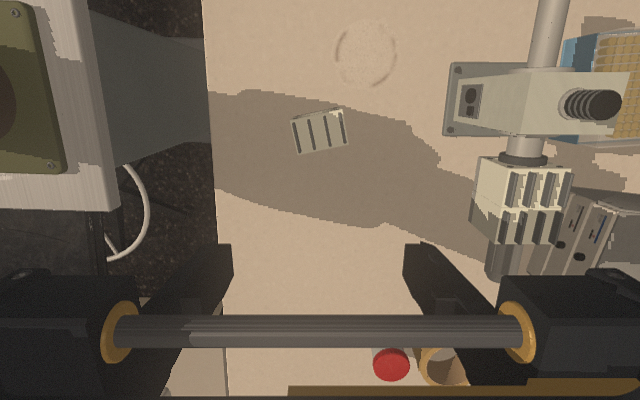

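```bash
python3 - <<'E'
import cv2
cv2.imwrite('pics/w35c.png',cv2.resize(cv2.imread('pics/w35.png')[95:165,275:365],None,fx=8,fy=8,interpolation=cv2.INTER_CUBIC))
E
```

```text
(no output)
```

View pics/w35c.png

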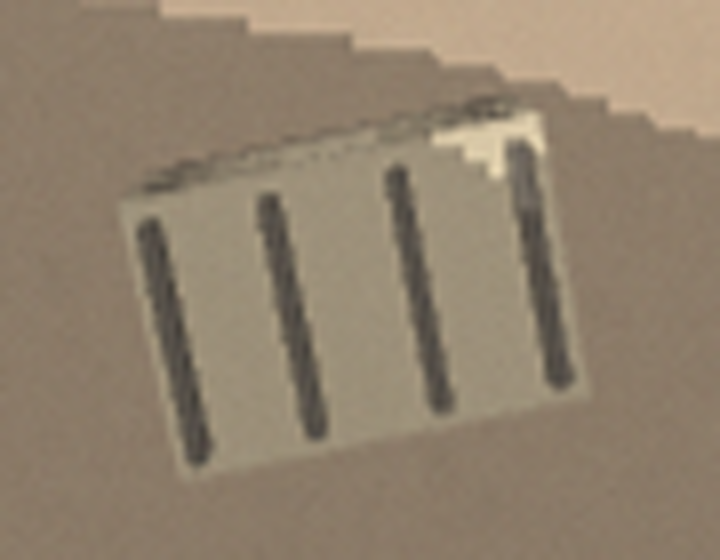

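```bash
python3 - <<'E'
from h import *
s=st();c,y=car('wrist',[(120,205),(540,112),(588,395),(183,478)],(275,95),8); rows([c[0],c[1],.12])
print(y,R.from_quat(s['eef_rot']).as_euler('xyz',True)[2]-90)
E
```

```text
t 55.2 pos [ 0.4447 -0.0677  0.2974] q [ 0.695  0.719  0.001 -0.   ] F [-1.1  0.2  0.3] op 0.999
center [ 0.4453 -0.029   0.064 ] w 0.0596 l 0.0396 yaw 13.9 13.6
shift cm [ 3.84  0.18 17.74]
13.76120822740872 1.982084460092807
```

```bash
python3 -m inch '[[0,[1,0,2],-4],[0,[3,0.1,5],-8],[0,[3.85,0.2,9],-11.8],[0,[3.85,0.2,13],-11.8],[0,[3.85,0.2,16.5],-11.8],[0,[3.85,0.2,17.7],-11.8],[0,[3.85,0.2,17.7],-11.8],[0,[3.85,0.2,17.7],-11.8],[0,[3.85,0.2,17.7],-11.8]]'; python3 - <<'E'
from h import *
s=st();snap('wrist','w36.png'); s=st()
print(proj('wrist',[np.array(s['tool_pos'])*[1,1,0]+[0,0,.064]]))
E
```

```text
clock: 56.1
tool_pos: [0.445, -0.0288, 0.1213]
eef_rot: [0.617, 0.787, 0.001, 0.001]
contact_force: [0.3, -0.4, -0.2]
opening: 1.002
t 56.1 pos [ 0.445  -0.0288  0.1213] q [0.617 0.787 0.001 0.001] F [ 0.3 -0.4 -0.2] op 1.002
t 56.15 pos [ 0.445  -0.0289  0.1214] q [0.617 0.787 0.001 0.001] F [ 0.8 -0.4  0.3] op 0.998
[[318.04351082 225.58871129]]
```

View pics/w36.png

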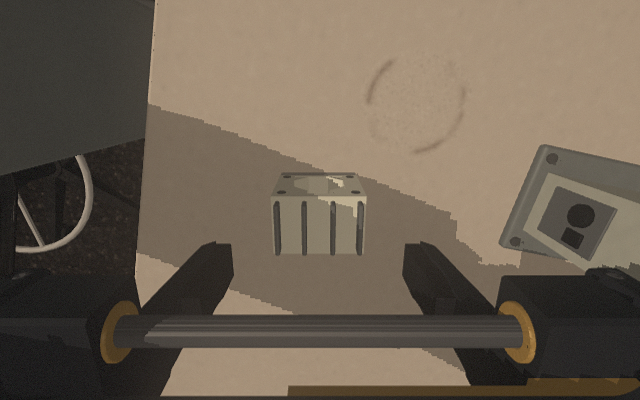

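Aligned, with the carrier at (318,225). I'll grip and lift.

```bash
python3 -m inch '[[0.1,[0,0,1.5],0],[0.1,[0,0,3.5],0],[0.1,[0,0,5],0],[0.1,[0,0,6.15],0],[0.1,[0,0,6.15],0],[0.3,[0,0,6.15],0],[0.6,[0,0,6.15],0],[0.6,[0,0,6.15],0],[0.6,[0,0,6.15],0],[0.6,[0,0,6.15],0],[0.6,[0,0,6.15],0],[0.6,[0,0,6.15],0]]' 50; python3 -m inch '[[0.6,[0,0,-0.5],0],[0.6,[0,0,-2],0],[0.6,[0,0,-4],3],[0.6,[0,0,-8],8],[0.6,[0,0,-11],11.8],[0.6,[0,0,-11],11.8],[0.6,[0,0,-11],11.8],[0.6,[0,0,-11],11.8]]'; python3 - <<'E'
from h import *
s=st();snap('wrist','w37.png');rows([.6663,-.266,.1285])
print(R.from_quat(s['eef_rot']).as_euler('xyz',True)[2]-90)
E
```

```text
clock: 57.35
tool_pos: [0.4448, -0.0289, 0.0598]
eef_rot: [0.617, 0.787, 0.001, 0.001]
contact_force: [0.2, -0.3, 6.6]
opening: 0.675
clock: 58.15
tool_pos: [0.4432, -0.0294, 0.1679]
eef_rot: [0.694, 0.72, -0.001, -0.001]
contact_force: [-0.4, 0.0, -2.5]
opening: 0.674
t 58.15 pos [ 0.4432 -0.0294  0.1679] q [ 0.694  0.72  -0.001 -0.001] F [-0.4  0.  -2.5] op 0.674
shift cm [-24.46  21.46   3.88]
2.068004887870373
```

View pics/w37.png

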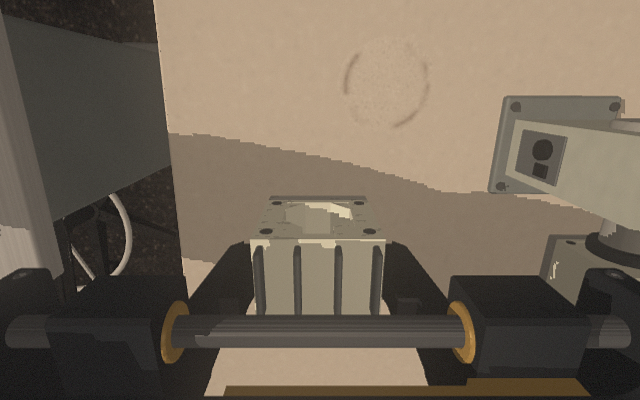

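```bash
python3 -m inch '[[0.6,[-2,0,0],0],[0.6,[-5,0,0],0],[0.6,[-9,0,0],0],[0.6,[-13,0,0],0],[0.6,[-17,0.5,0],0],[0.6,[-20,2,0],0],[0.6,[-22.5,5,0],0],[0.6,[-24,8.5,0],0],[0.6,[-24.4,12,0],0],[0.6,[-24.4,15.5,0],0],[0.6,[-24.4,18.5,0],0],[0.6,[-24.4,20.5,0],0],[0.6,[-24.4,21.4,0.5],0],[0.6,[-24.4,21.4,2],0],[0.6,[-24.4,21.4,3.3],0],[0.6,[-24.4,21.4,3.9],0],[0.6,[-24.4,21.4,3.9],0],[0.6,[-24.4,21.4,3.9],0],[0.6,[-24.4,21.4,3.9],0]]'; python3 -m inch '[[0.6,[1,0,0],0],[0.6,[2,0,0],0],[0.6,[3,0,0],0],[0.6,[4,0,0],0],[0.6,[4.5,0,0],0],[0.6,[4.5,0,0],0],[0.6,[4.5,0,0],0]]';  python3 - <<'E'
from h import *
s=st();im=snap('wrist','w38.png');print(R.from_quat(s['eef_rot']).as_euler('xyz',True)[2]-90)
cv2.imwrite('pics/w38c.png',cv2.resize(cv2.imread('pics/w38.png')[50:250,240:400],None,fx=4.5,fy=3,interpolation=cv2.INTER_CUBIC))
E
```

```text
clock: 60.1
tool_pos: [0.6669, -0.2654, 0.1309]
eef_rot: [0.695, 0.719, 0.0, 0.001]
contact_force: [-0.4, -0.1, -2.2]
opening: 0.674
clock: 60.8
tool_pos: [0.6651, -0.2206, 0.13]
eef_rot: [0.695, 0.719, -0.0, 0.0]
contact_force: [-0.2, -0.5, -2.3]
opening: 0.677
t 60.8 pos [ 0.6651 -0.2206  0.13  ] q [ 0.695  0.719 -0.     0.   ] F [-0.2 -0.5 -2.3] op 0.677
2.024051553690441
```

View pics/w38c.png

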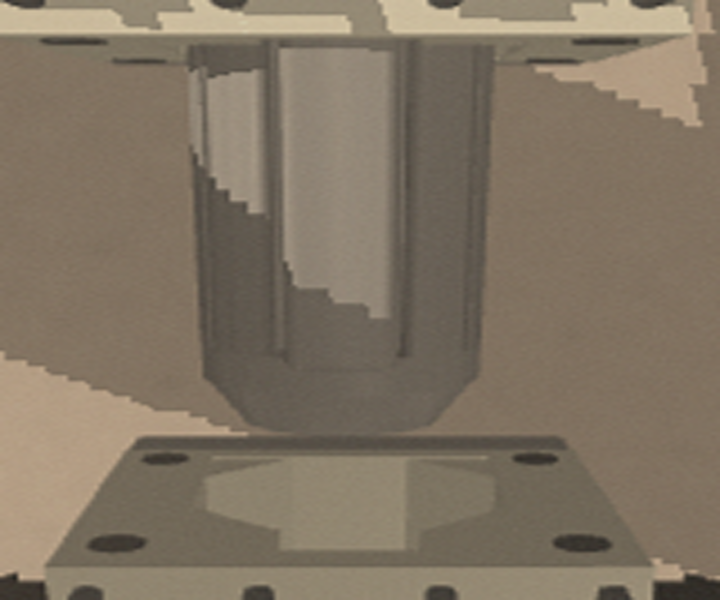

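Shaft is 0.8 mm to -x. I'll correct that, lower 2 mm and advance.

```bash
python3 -m inch '[[0.6,[0,-0.08,0.18],0],[0.6,[0.5,-0.08,0.18],0],[0.6,[1,-0.08,0.18],0],[0.6,[1.5,-0.08,0.18],0],[0.6,[2,-0.08,0.18],0],[0.6,[2.5,-0.08,0.18],0],[0.6,[3,-0.08,0.18],0],[0.6,[3.5,-0.08,0.18],0],[0.6,[3.5,-0.08,0.18],0]]'
```

```text
clock: 61.75
tool_pos: [0.6631, -0.1838, 0.1284]
eef_rot: [0.694, 0.72, 0.0, -0.0]
contact_force: [-0.3, 1.0, -2.4]
opening: 0.675
```

```bash
python3 -m inch '[[0.6,[0.5,0,0],0],[0.6,[1,0,0],0],[0.6,[1.5,0,0],0],[0.6,[2,0,0],0],[0.6,[2.5,0,0],0],[0.6,[3,0,0],0],[0.6,[3.3,0,0],0],[0.6,[3.5,0,0],0],[0.6,[3.7,0,0],0],[0.6,[3.8,0,0],0],[0.6,[3.8,0,0],0]]'; python3 - <<'E'
from h import *
s=st();im=snap('wrist','w39.png')
cv2.imwrite('pics/w39c.png',cv2.resize(cv2.imread('pics/w39.png')[50:250,240:400],None,fx=4.5,fy=3,interpolation=cv2.INTER_CUBIC))
E
```

```text
clock: 62.85
tool_pos: [0.6616, -0.1479, 0.1282]
eef_rot: [0.695, 0.719, -0.0, 0.0]
contact_force: [-0.8, -1.4, -2.1]
opening: 0.673
t 62.85 pos [ 0.6616 -0.1479  0.1282] q [ 0.695  0.719 -0.     0.   ] F [-0.8 -1.4 -2.1] op 0.673
```

View pics/w39c.png

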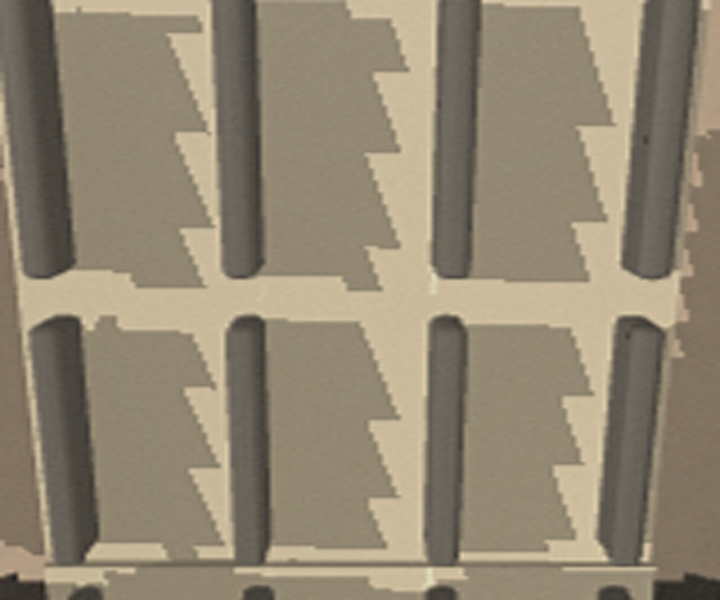

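```bash
python3 -m inch '[[0.6,[0.1,0,0],0],[0.6,[0.2,0,0],0],[0.6,[0.2,0,0],0]]'; python3 -m inch '[[0.3,[-0.1,0,0],0],[0.2,[-0.1,0,0],0],[0,[-0.1,0,0],0],[0,[-0.1,0,0],0],[0,[-0.1,0,-2],0],[0,[-0.1,0,-6],0],[0,[-0.1,0,-10],0],[0,[-3,-2,-14],0],[0,[-5,-4,-15],0],[0,[-8,-5,-15],0],[0,[-10,-5,-15],0],[0,[-10,-5,-15],0],[0,[-10,-5,-15],0]]'; python3 - <<'E'
from h import *
s=st();snap('wrist','w40.png');snap('scene','s40.png');snap('top','t40.png')
cv2.imwrite('pics/s40c.png',cv2.resize(cv2.imread('pics/s40.png')[150:270,230:430],None,fx=4,fy=4,interpolation=cv2.INTER_CUBIC))
E
```

```text
clock: 63.2
tool_pos: [0.6615, -0.1478, 0.1283]
eef_rot: [0.695, 0.719, -0.001, 0.001]
contact_force: [-0.3, -6.2, -1.1]
opening: 0.675
clock: 64.5
tool_pos: [0.6153, -0.2457, 0.2781]
eef_rot: [0.694, 0.72, 0.001, -0.0]
contact_force: [0.4, 0.4, -0.8]
opening: 1.003
t 64.5 pos [ 0.6153 -0.2457  0.2781] q [ 0.694  0.72   0.001 -0.   ] F [ 0.4  0.4 -0.8] op 1.003
```

View pics/w40.png

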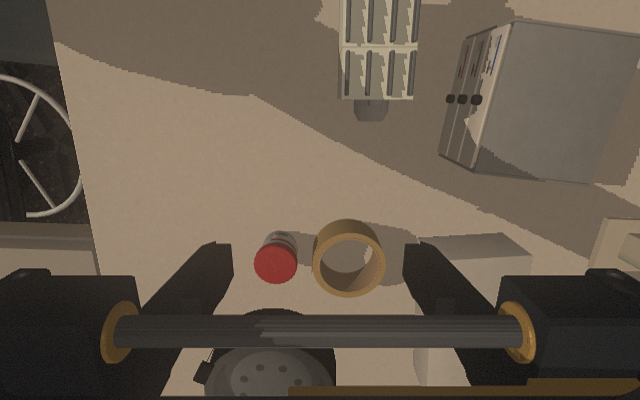

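View pics/s40c.png

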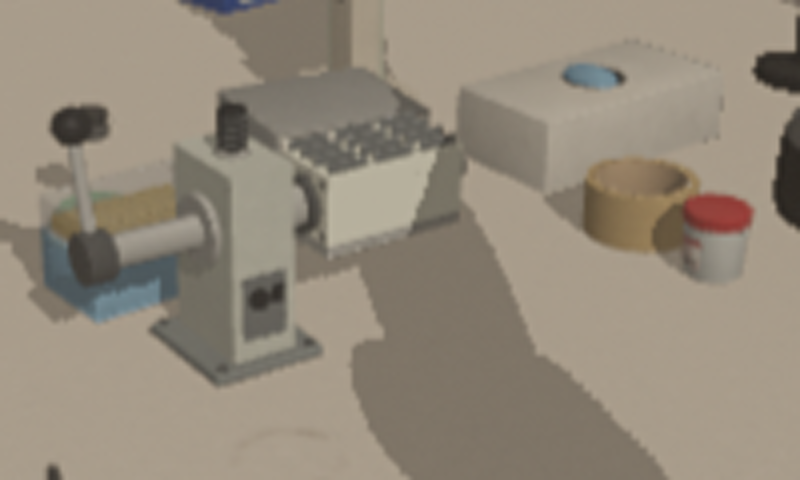

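View pics/t40.png

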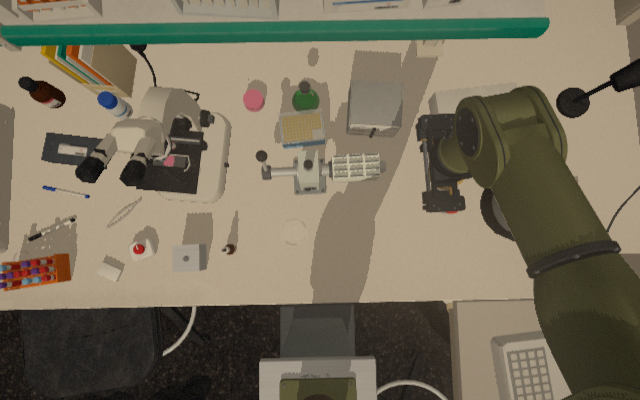

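All three carriers are on, with the shaft end sticking out at wrist pixel (371,108). As a last check, I'll compare the pin's height with its predicted home position.

```bash
python3 - <<'E'
from h import *
b=np.array([.655,.012,0])
print(proj('scene',[b+[0,0,z] for z in (.152,.156,.186,.196)]), )
im=cv2.imread('pics/s40.png')[165:205,270:310]
for z in (.156,.186):
  u=proj('scene',b+[0,0,z])[0]
cv2.imwrite('pics/s40d.png',cv2.resize(im,None,fx=14,fy=14,interpolation=cv2.INTER_CUBIC))
E
```

```text
[[288.13977644 187.86758233]
 [288.11169164 186.53619004]
 [287.89869922 176.43903911]
 [287.82676424 173.02887847]]
```

View pics/s40d.png

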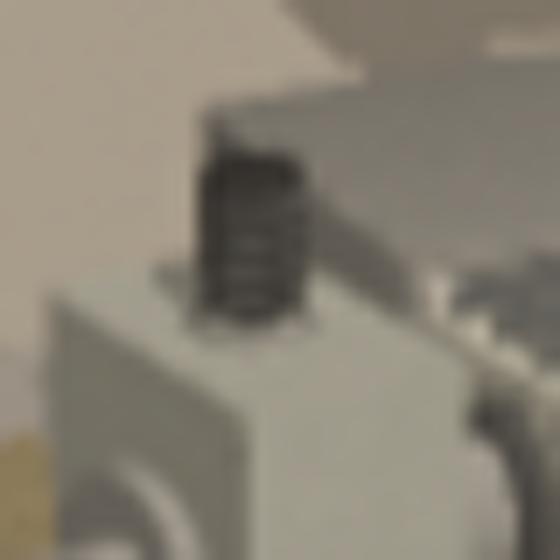

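The grip's top is at row 176, against a prediction of 176.4 for fully home. I'll hand in.

```bash
python3 -c "
from h import *
st(); print(r.finish_job())"
```

```text
t 64.65 pos [ 0.6156 -0.2445  0.2783] q [ 0.693  0.721  0.001 -0.   ] F [ 0.  -0.3 -0.5] op 1.001
the job is handed in; nothing more can be done
None
```

The rotator is ready for a run, and I handed the job in at about 65 s of robot time. I stood the pin in the bore and turned the lever until it dropped home, then laid the key in the slot. All three carriers then went onto the shaft, each pushed up against the shoulder or the one before it.

**Last checks:**
- **Pin:** the top of its grip was at row 176 in the scene picture, against 176.4 predicted for fully home.
- **Key:** before the carriers went on, both ends touched at the same height, TCP 138.5 mm, where 138 mm was expected.
- **Carriers:** they stopped at y = -0.068, -0.107 and -0.148 m with 5 to 7 N of contact. They sit against each other, and the shaft end stands out beyond the last one.
- **Bystanders:** the cup and dropper bottle looked undisturbed in the pictures; I did not measure their positions again.
- **Arm:** at hand-in it was clear of everything, with the gripper open.

No check failed. The top and wrist cameras disagreed by up to about 4 mm, so I set the final alignments from close wrist views. None of the carriers was seen to be knocked aside.

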